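Lay a sample bottle on a roller mixer

ROBOT

A 6-joint arm with a two-finger parallel gripper is mounted at the origin on the work surface. World frame = base frame: x ahead of the robot, y to its left, z up, the work surface at z = 0. Lengths are in mm, angles in rad, forces in N, time in s.
With the tool pointing down it reaches from about 275 to 750 mm from the base axis. Payload 10.2 kg.
Tool frame: the origin (TCP) lies between the finger pads; the fingertips stand 17 mm ahead of it and the grasp point (between the pads) lies 2 mm behind it; y points along the fingers, x is the direction in which the jaws open and shut, and the axes are right-handed (so a half turn about y gives the same grasp; the last joint's range is limited). The gripper opens to 85 mm and grips with 20 to 120 N. Pads are 22 mm wide; open, the fingers measure 114 mm over their backs; the gripper's body (76 mm by 85 mm) begins 54 mm behind the grasp point. The pads swing forward as they close: fully open they stand 13 mm farther back than shut.
Start: joints at [-1.351, 0.313, 1.498, -0, 1.331, -0.223], TCP at [224.936, -474.379, 248.294] pointing down, gripper open.
Joint ranges: [-2.94, 2.94], [-0.97, 2.17], [0.19, 2.56], [-1.23, 4.37], [0.02, 3.11], [-2.88, 2.88]. Speed limits (rad/s): [2.39, 2.39, 3.01, 3.14, 3.14, 3.14].

INTERFACE

Orientations are given as a unit quaternion [w, x, y, z].
In Python, from rig import ctrl gives the robot as it stands.
- The arm moves only by the tool jog_arm, never from a script. Its argument "targets" is a list of rows, each an object with "offset": the shift along the tool's x, y, z in m, a list of three; "yaw": the turn about the tool's y in rad. In form: [{"offset": [dx, dy, dz], "yaw": yaw}, ...]. A call has 1 to 12 rows; each row is the pose to reach, as a shift and turn from the pose measured when the call began, along the tool's axes at that moment; what a row does not reach only later rows make up. A row lasts 1/12 s, in which the tool goes at most 41.7 mm and 7.16 degrees, less where a joint would pass 70% of its speed; a pose out of reach is approached as far as the arm can. A call with a gripper value outside its range is refused whole. "fingers" is the finger opening in m, from 0 to 0.0854, set as the call begins (left out, the last holds). The fingers move at their own pace and stop on an object; "grip_force" is the grip in N (left out, the last holds). Time passes only in rows, so rows that repeat a pose let the fingers close. It gives the time, the measured TCP pose, the force and the opening at its end, in the units of the state.
- ctrl.sense(): the state, without advancing time (a new reading comes with each control period).
- ctrl.capture(name): name is "scene" or "side" or "wrist"; returns a dict with "img" (420x560x3 uint8, red, green, blue), "intrinsics" (3x3 intrinsics, pixels), "T" (4x4, takes a point from camera to world coordinates); the wrist camera has in their place "mount" (4x4, takes a point from camera to tool coordinates, whose origin is the TCP and whose axes are the tool frame's). Camera axes: x right, y up, looking along -z (the intrinsics and any distortion apply to the point x, -y, -z); pixel columns grow to the right and rows downward; lengths in mm; the calibration is good to about 2 mm. A picture is of the moment at which its call begins: read the wrist's pose just before it. There is no depth.
- ctrl.finish_job(): hands the job in, once; it reports no verdict.
Trained networks look in the newest picture that a camera, given by its name, has taken for a name from the list of things; names that differ only in an ending like _2 or _b are one class to them, and where a whole thing is asked for, a point or a joint stands for the part that bears it (a point fixed in the world has none). Each returns a list of dicts, best first, with "score" (0 to 1); they miss things now and then, are a little off and sometimes report something else, mostly with a low value. They report only what shows in the picture. A call takes as long as a camera call. They do not tell look-alikes from the thing itself.
- ctrl.boxes_of(camera, target): "box" ([left, top, right, bottom] in pixels, round what is visible of it).
- ctrl.regions_of(camera, target): "region" (420x560 bool, what is visible of it) and "box" ([left, top, right, bottom] in pixels, round what is visible of it).
The state is a dict: "time_s": time; "joints": joint angles; "dq": joint speeds; "tau": joint torques, N m; "eef_pos": TCP position; "ee_rot": TCP orientation; "force": force on the tool from outside, world axes, zero at the start; "wrist_torque": the same for the moment, N m; "grip_width": opening from 0.0 (shut) to 1.0 (fully open).
Only numpy, scipy, OpenCV 4.12 (cv2) and the standard library are available. Lean on these libraries where they do the work, as an engineer would, in place of code of your own. Each camera call takes 0.05 s, during which the arm holds its last target.

TASK

Draw the blue-capped amber bottle by its cap out of the slanted holder and lay it down on its side on the ribbed grey rest, letting go of it there. Then take it again round its body and lay it gently, without letting it fall, on its side in the green-marked lane of the roller bed, lying between the two end plates, without setting the rollers turning. Leave the other two amber bottles where they are.

Things in the scene. Friction and masses are not known exactly. Their poses are not given: they have to be found in the camera images.
- sample_center (a point): Amber bottle, BLUE cap, to be loaded: body 48 mm across, 84 mm long; shoulder 15 mm; cap 34 mm across, 33 mm long; 132 mm in all, 0.13-0.21 kg. Site: on the axis, half-way (66 mm from base; centre of mass about 5 mm nearer the base); its z runs base to cap. At first in a holder sleeve, leaning 45 degrees, cap up and towards the robot, lower 75 mm inside (2-4 mm play).
- spare_center (a point): Same kind of bottle with a WHITE cap, in the holder's other sleeve (84 mm beside it). Leave it there. Same axes and point as for the blue one.
- neighbour_center (a point): Same kind of bottle with a BLACK cap, lying in the outer lane of the roller bed on the side away from the green marks. Leave it there. Same axes and point.
- holder: Fixed holder, two square white sleeves on a grey base 150 x 160 mm. Origin: on the table under the middle; x away from the robot. Sleeve axes at y = -42 and +42 mm lean 45 degrees towards -x: a bottle draws out along (-0.707, 0, 0.707) of this frame, over 75 mm. Sleeves reach 111 mm up; the caps stick out, middle about 118 mm above the table.
- rest: Fixed grey block 80 (x) x 130 (y) x 45 mm with 4 round ribs along x at y = -48, -16, 16, 48 mm, tops 56 mm up. Origin: on the table under its middle; x away from the robot. A bottle lying along x between two ribs (y = -32, 0 or 32) has its axis 75 mm up. It carries the body only: with the bottle's middle at x = -26 mm, base at the far end, the cap overhangs the near end.
- bed: Fixed white roller mixer 204 (x) x 200 (y) mm. Origin: on the table under its middle; x away from the robot. Five rollers along x, 18 mm thick, axes at y = -80, -40, 0, 40, 80 mm, 80 mm up. End plates: inner faces at x = -90 and 90 mm, tops 150 mm up. Green patches on them mark the lane at y = +60 mm, between the last two rollers. Low control box on the far end.
- lane (a point): The middle of the green-marked lane: where the middle (axis) of the bottle lies when it rests in the lane, 106 mm above the table. Axes as those of the bed; the bottle lies along x, cap either way, with 24 mm to spare at each end.
- roller1 (a joint): Turn of roller 1 of 5 (axis at y = -80 mm of the bed) in rad, 0 at the start. It turns freely, with hardly any friction; a bottle lowered off the middle of a lane turns it by about 0.1 rad for each mm.
- roller2 (a joint): Turn of roller 2 of 5 (axis at y = -40 mm of the bed) in rad, 0 at the start. It turns freely, with hardly any friction; a bottle lowered off the middle of a lane turns it by about 0.1 rad for each mm.
- roller3 (a joint): Turn of roller 3 of 5 (axis at y = 0 mm of the bed) in rad, 0 at the start. It turns freely, with hardly any friction; a bottle lowered off the middle of a lane turns it by about 0.1 rad for each mm.
- roller4 (a joint): Turn of roller 4 of 5 (axis at y = 40 mm of the bed) in rad, 0 at the start. It turns freely, with hardly any friction; a bottle lowered off the middle of a lane turns it by about 0.1 rad for each mm.
- roller5 (a joint): Turn of roller 5 of 5 (axis at y = 80 mm of the bed) in rad, 0 at the start. It turns freely, with hardly any friction; a bottle lowered off the middle of a lane turns it by about 0.1 rad for each mm.
Things that resemble listed ones, but are neither listed nor needed, are in the scene too. What is shaped like the part that bears sample_center but purple is not meant. Leave any purple look-alike of the rest alone.

How it is judged:
By the outcome, as a careful person would: the job done as asked, in the order asked, and still so for the second after the job is handed in, with the robot touching nothing.
It also fails if it takes over 61 s, if anything falls off the work surface, if the arm or the gripper's body presses on something with over 40 N, if the wrist force passes 120 N, or if a joint passes its speed limit or range.

## Working session

There is one attempt and no reset: what is moved stays moved. The work goes in short steps, Python scripts to look and compute and a tool call to move; the robot and the scene stay as the last step left them, time stands still between calls to the robot, and variables do not carry over. Pictures are saved under pics/ and viewed, and the job is handed in when it is done.

Besides the shell and the picture viewer there is one more tool, called after "Request:" as name(argument=value, ...) on one line, values as JSON. jog_arm: Moves the arm, as the interface text tells. Its arguments: {"type":"object","properties":{"targets":{"type":"array"},"fingers":{"type":"number"},"grip_force":{"type":"number"}},"required":["targets"]}

```bash
ls; mkdir -p pics; python3 - <<'E'
from rig import ctrl
import cv2,numpy as np
np.set_printoptions(precision=4,suppress=True)
print(ctrl.sense())
for n in ["scene","side","wrist"]:
    c=ctrl.capture(n); cv2.imwrite(f"pics/{n}0.png",c["img"][:,:,::-1])
    print(n,c["intrinsics"],c.get("T",c.get("mount")),[k for k in c])
    for t in ["sample_center","holder","rest","bed"]:
        print(n,t,[(np.round(b["box"]).tolist(),round(b["score"],2)) for b in ctrl.boxes_of(n,t)])
print(ctrl.sense()["time_s"])
E
```

```text
pics
{'time_s': 0.0, 'joints': array([-1.3514,  0.3135,  1.4985, -0.    ,  1.331 , -0.2234]), 'dq': array([ 0.0005, -0.0012,  0.0017, -0.0003,  0.0006,  0.0002]), 'tau': array([  0.0007, -41.2262, -25.9747,  -0.0001,   0.004 ,   0.    ]), 'eef_pos': array([ 224.879 , -474.1382,  247.7256]), 'ee_rot': array([ 0.5979, -0.5973,  0.3783, -0.3777]), 'force': array([-0.1189,  0.031 ,  0.2896]), 'wrist_torque': array([-0.0233,  0.0125,  0.0342]), 'grip_width': 1.001766587165367}
scene [[381.6284   0.     276.7382]
 [  0.     381.6284 212.4686]
 [  0.       0.       1.    ]] [[  -0.3501   -0.5944    0.724  1133.1275]
 [   0.9366   -0.2312    0.2631  205.238 ]
 [   0.011     0.7702    0.6377  652.8881]
 [   0.        0.        0.        1.    ]] ['img', 'intrinsics', 'T']
scene sample_center [([372.0, 229.0, 396.0, 255.0], 0.88), ([378.0, 215.0, 438.0, 242.0], 0.67)]
scene holder [([359.0, 255.0, 448.0, 333.0], 0.69)]
scene rest [([240.0, 257.0, 310.0, 319.0], 0.86), ([215.0, 160.0, 266.0, 198.0], 0.67), ([141.0, 183.0, 185.0, 213.0], 0.25)]
scene bed [([82.0, 150.0, 213.0, 271.0], 0.84)]
sid
[... 259 characters left out ...]
intrinsics', 'T']
side sample_center [([229.0, 278.0, 273.0, 326.0], 0.98), ([320.0, 319.0, 391.0, 399.0], 0.6)]
side holder [([181.0, 289.0, 275.0, 420.0], 0.58)]
side rest [([166.0, 216.0, 223.0, 281.0], 0.82), ([331.0, 160.0, 366.0, 206.0], 0.65)]
side bed [([196.0, 97.0, 294.0, 190.0], 0.61)]
wrist [[326.1667   0.     281.536 ]
 [  0.     326.1667 208.367 ]
 [  0.       0.       1.    ]] [[   1.        0.0001   -0.0004   -1.2688]
 [  -0.0005    0.2767   -0.9609 -125.7363]
 [   0.        0.9609    0.2767   69.9922]
 [   0.        0.        0.        1.    ]] ['img', 'intrinsics', 'mount']
wrist sample_center []
wrist holder []
wrist rest [([1.0, 0.0, 146.0, 62.0], 0.55)]
wrist bed []
0.75
```

View pics/scene0.png

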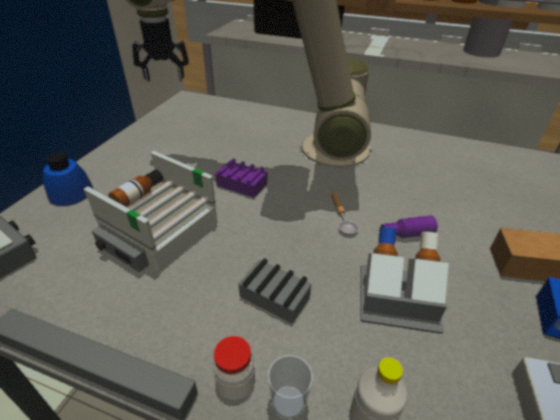

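View pics/side0.png

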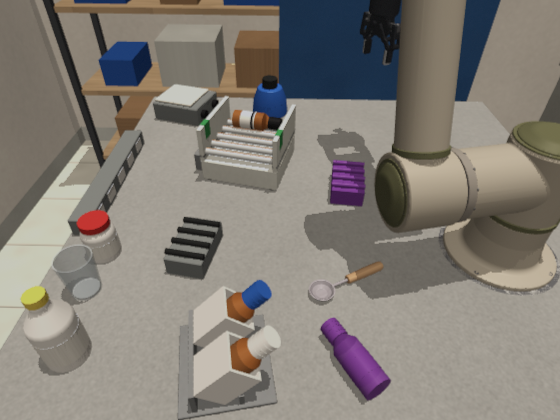

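View pics/wrist0.png

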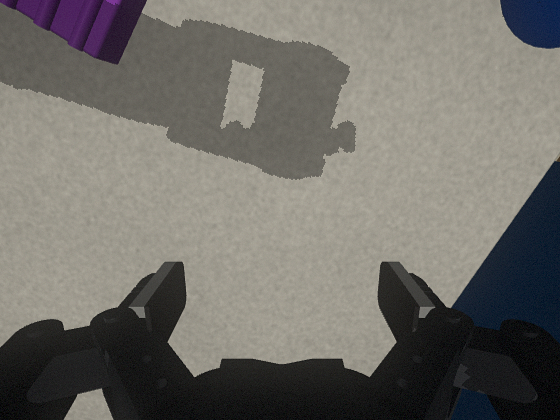

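The candidates for the blue-capped bottle are:
- the amber bottle with the blue cap (scene 385,240 / side 250,302)
- the white-capped spare (scene 428,245 / side 262,345)
- the black-capped bottle in the bed (scene 135,188 / side 257,120)
- the purple bottle (scene 410,227 / side 355,358)
- a blue jar with a black cap behind the bed (scene 65,180)

I choose the amber bottle with the blue cap in the holder. For the rest, I choose the grey one (scene 275,288), not the purple one (scene 242,177).

```bash
python3 - <<'E'
import cv2
s=cv2.imread("pics/scene0.png");d=cv2.imread("pics/side0.png")
def crop(im,x0,y0,x1,y1,k,n):
    c=cv2.resize(im[y0:y1,x0:x1],None,fx=k,fy=k,interpolation=cv2.INTER_CUBIC)
    for i in range(x0-x0%20+20,x1,20): cv2.putText(c,str(i),((i-x0)*k,10),0,.35,(0,0,255),1); cv2.line(c,((i-x0)*k,12),((i-x0)*k,18),(0,0,255),1)
    for i in range(y0-y0%20+20,y1,20): cv2.putText(c,str(i),(0,(i-y0)*k),0,.35,(0,0,255),1); cv2.line(c,(22,(i-y0)*k),(28,(i-y0)*k),(0,0,255),1)
    cv2.imwrite("pics/"+n,c)
crop(s,340,205,460,335,4,"s_h.png");crop(s,225,245,325,330,6,"s_r.png");crop(s,75,145,225,275,4,"s_b.png")
crop(d,170,270,290,415,4,"d_h.png");crop(d,155,205,235,285,7,"d_r.png");crop(d,190,90,305,195,5,"d_b.png")
E
```

```text
(no output)
```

View pics/s_h.png

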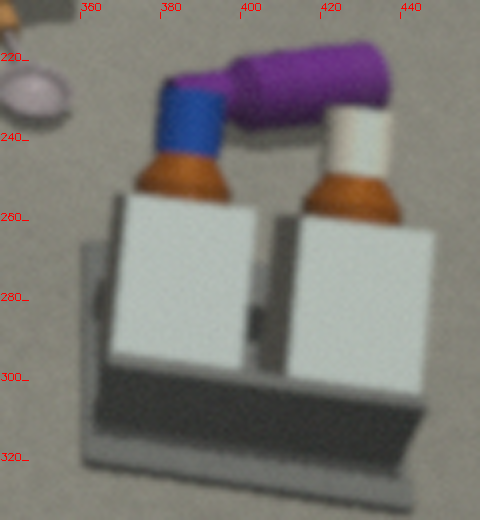

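View pics/s_r.png

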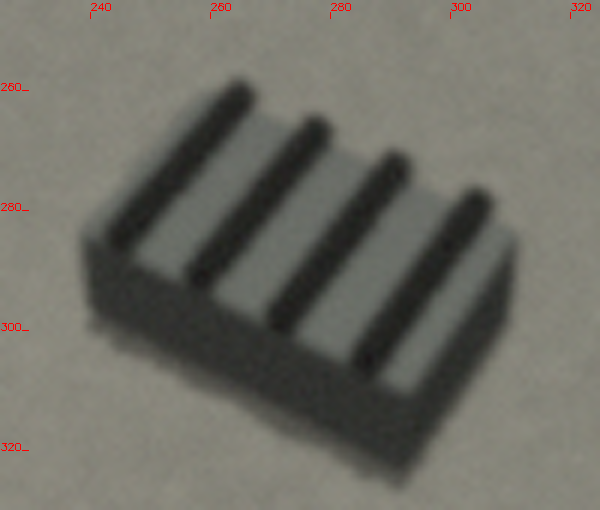

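View pics/s_b.png

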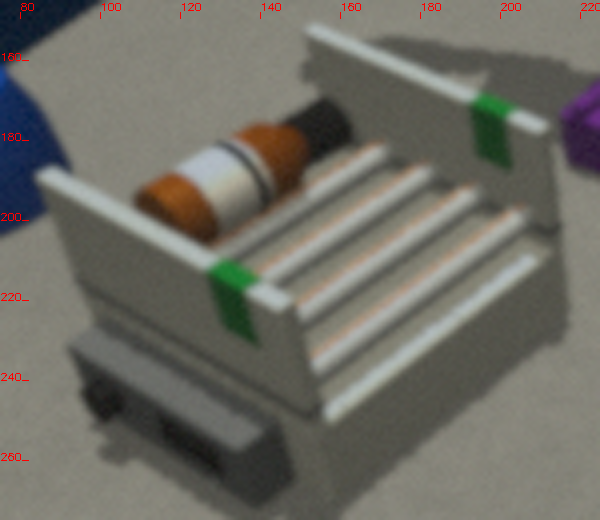

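View pics/d_h.png

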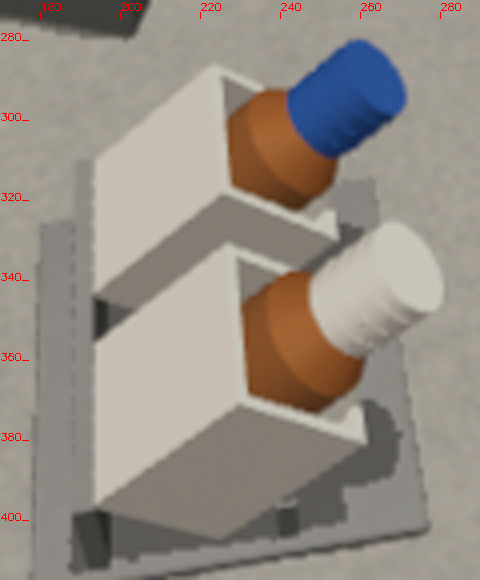

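View pics/d_r.png

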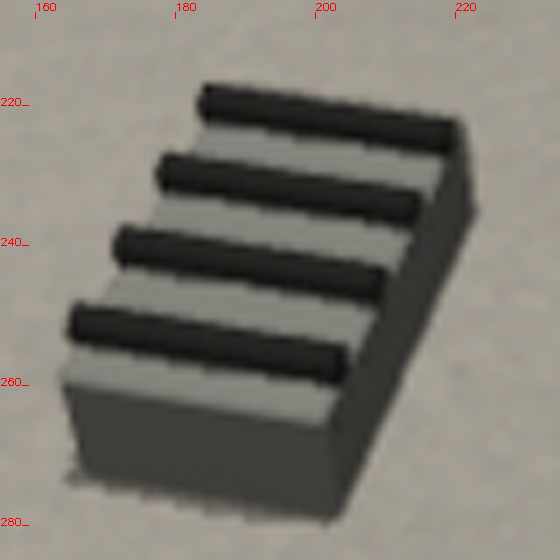

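View pics/d_b.png

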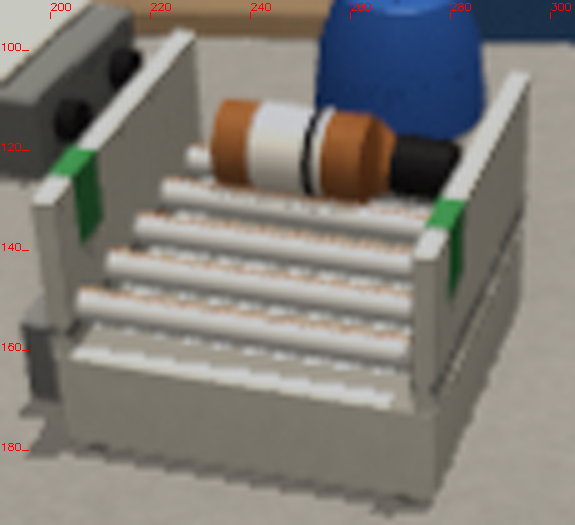

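```bash
cat > h.py <<'E'
import numpy as np,cv2
from scipy.optimize import least_squares
from scipy.spatial.transform import Rotation as R
np.set_printoptions(precision=3,suppress=True)
K={'scene':np.array([[381.6284,0,276.7382],[0,381.6284,212.4686],[0,0,1]]),'side':np.array([[393.3156,0,279.2303],[0,393.3156,207.1564],[0,0,1]]),'wrist':np.array([[326.1667,0,281.536],[0,326.1667,208.367],[0,0,1]])}
from rig import ctrl
def toolT(st=None):
    st=st or ctrl.sense(); q=st['ee_rot']; T=np.eye(4); T[:3,:3]=R.from_quat([q[1],q[2],q[3],q[0]]).as_matrix(); T[:3,3]=st['eef_pos']; return T
def proj(k,T,P):
    P=np.atleast_2d(P).astype(float); c=(np.c_[P,np.ones(len(P))]@np.linalg.inv(T).T)[:,:3]
    return np.c_[k[0,0]*c[:,0]/-c[:,2]+k[0,2], k[1,1]*c[:,1]/c[:,2]+k[1,2]]
def place(p,P):
    x,y,a=p; P=np.atleast_2d(P).astype(float); c,s=np.cos(a),np.sin(a)
    return np.c_[x+c*P[:,0]-s*P[:,1], y+s*P[:,0]+c*P[:,1], P[:,2]]
def fit(obs,p0):
    # obs: list of (K,T,points,pix)
    f=lambda p: np.concatenate([(proj(k,T,place(p,P))-u).ravel() for k,T,P,u in obs])
    r=least_squares(f,p0,x_scale=[100,100,1],loss='soft_l1'); return r.x,[f(r.x)] and [(proj(k,T,place(r.x,P))-u) for k,T,P,u in obs]
def ray(k,T,uv):
    d=np.array([(uv[0]-k[0,2])/k[0,0],-(uv[1]-k[1,2])/k[1,1],-1]); return T[:3,3],T[:3,:3]@d
def tri(rs):
    A=np.zeros((3,3));b=np.zeros(3)
    for o,d in rs:
        d=d/np.linalg.norm(d);M=np.eye(3)-np.outer(d,d);A+=M;b+=M@o
    return np.linalg.solve(A,b)
def cap(n,name=None):
    st=ctrl.sense(); c=ctrl.capture(n)
    T=toolT(st)@c['mount'] if n=='wrist' else c['T']
    if name: cv2.imwrite('pics/'+name,c['img'][:,:,::-1])
    return c['img'],c['intrinsics'],T,st
E
python3 - <<'E'
from h import *
import numpy as np
_,ks,Ts,_=cap('scene');_,kd,Td,_=cap('side');np.savez('cams.npz',ks=ks,Ts=Ts,kd=kd,Td=Td)
a=np.array
print('rest')
p,res=fit([(ks,Ts,a([[40,-65,45],[40,65,45],[-40,65,45],[40,65,0],[-40,-65,45]]),a([[239.7,284.7],[293,310.8],[310.8,284.2],[291.7,326.3],[259,261]])),
 (kd,Td,a([[40,65,45],[-40,65,45],[-40,65,0],[40,65,0],[-40,-65,0]]),a([[164,260],[201.4,265.7],[202.9,279.3],[166.4,272],[222.9,235.3]]))],[550,0,0.])
print(p,*res)
print('bed')
p,res=fit([(ks,Ts,a([[102,-100,150],[102,100,150],[90,100,150],[-90,100,150],[-90,-100,150]]),a([[85,189.5],[145.8,222.5],[149,218.7],[211.3,178.3],[151.2,154.5]])),
 (kd,Td,a([[102,100,150],[90,100,150],[102,-100,150],[90,-100,150],[-90,100,150],[-102,100,150],[-90,-100,150],[-102,-100,150],[-102,100,0]]),a([[196.6,130],[201.6,131],[226,96.4],[229.4,97.6],[272.6,141],[277.6,140.4],[292.4,105],[296,105.6],[276,192]]))],[550,-400,0.])
print(p,*res)
for n,u,v in [('blue',(387.7,235.5),(256.7,294.5)),('white',(429.5,240.75),(264.2,342))]:
    print(n,tri([ray(ks,Ts,u),ray(kd,Td,v)]))
T=toolT();print(T)
E
```

```text
rest
[653.601  29.131  -0.174] [[-2.155 -2.309]
 [ 0.49  -1.145]
 [ 1.308 -2.448]
 [ 0.907 -2.877]
 [-0.367 -3.09 ]] [[-2.972 -1.379]
 [-1.447 -0.92 ]
 [-0.235  0.497]
 [-1.283  1.651]
 [-0.776  0.002]]
bed
[ 559.329 -308.84    -0.242] [[ 0.131 -2.222]
 [ 0.381 -1.379]
 [ 1.832 -0.765]
 [-0.375 -1.528]
 [ 0.683 -3.38 ]] [[-1.39  -0.361]
 [-1.775 -0.686]
 [-1.011 -0.93 ]
 [-0.357 -1.618]
 [-0.767 -0.154]
 [-0.773  1.176]
 [-0.449 -1.067]
 [ 0.29  -1.118]
 [ 0.514  0.63 ]]
blue [507.07  222.349 114.711]
white [491.461 304.526 114.316]
[[   0.428    0.       0.904  224.943]
 [  -0.904   -0.       0.428 -474.391]
 [   0.      -1.      -0.     248.306]
 [   0.       0.       0.       1.   ]]
```

```bash
cat >> h.py <<'E'
def goto(xyz,xang=None):
    T=toolT(); D=np.array(xyz,float)-T[:3,3]; o=T[:3,:3].T@D/1000
    cur=np.arctan2(T[1,0],T[0,0]); yaw=0 if xang is None else -((xang-cur+np.pi)%(2*np.pi)-np.pi)
    print('pos',T[:3,3],'xang',cur,'offset',np.round(o,4),'yaw',round(yaw,4),'rows>=',np.linalg.norm(D)/41.7,abs(np.degrees(yaw))/7.16)
E
python3 -c "
from h import *
goto([545,-305,330],-0.242-np.pi/2)"
```

```text
pos [ 224.943 -474.391  248.306] xang -1.1279945277279455 offset [-0.016 -0.082  0.362] yaw 0.6848 rows>= 8.902128917334046 5.479923587919292
```

Request:
jog_arm(targets=[{"offset": [-0.016, -0.082, 0.362], "yaw": 0.685}, {"offset": [-0.016, -0.082, 0.362], "yaw": 0.685}, {"offset": [-0.016, -0.082, 0.362], "yaw": 0.685}, {"offset": [-0.016, -0.082, 0.362], "yaw": 0.685}, {"offset": [-0.016, -0.082, 0.362], "yaw": 0.685}, {"offset": [-0.016, -0.082, 0.362], "yaw": 0.685}, {"offset": [-0.016, -0.082, 0.362], "yaw": 0.685}, {"offset": [-0.016, -0.082, 0.362], "yaw": 0.685}, {"offset": [-0.016, -0.082, 0.362], "yaw": 0.685}, {"offset": [-0.016, -0.082, 0.362], "yaw": 0.685}, {"offset": [-0.016, -0.082, 0.362], "yaw": 0.685}, {"offset": [-0.016, -0.082, 0.362], "yaw": 0.685}])

```text
time_s: 1.85
eef_pos: [545.6, -304.4, 329.8]
ee_rot: [0.436, -0.437, 0.557, -0.556]
force: [0.0, -0.4, -0.5]
grip_width: 1.002
```

```bash
python3 - <<'E'
from h import *
i,k,T,st=cap('wrist','w1.png'); np.savez('w1.npz',T=T,k=k)
print(st['time_s'],st['eef_pos'],st['joints'])
goto([510,222,300],0.188-np.pi/2)
E
```

```text
1.85 [ 545.568 -304.367  329.848] [-0.696  0.512  1.001 -0.     1.629  1.115]
pos [ 544.777 -305.048  329.804] xang -1.8129673504054178 offset [-0.503  0.03  -0.16 ] yaw -0.4302 rows>= 12.68668025084013 3.4423162181152724
```

View pics/w1.png

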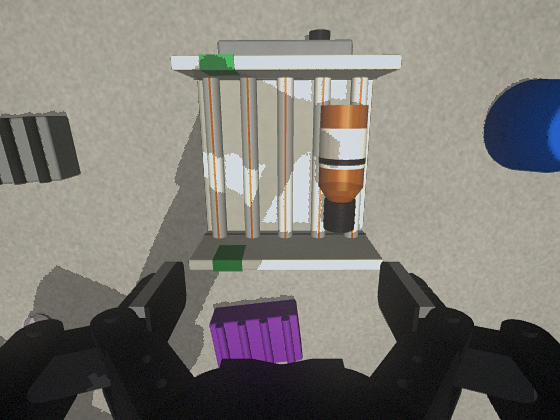

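```bash
cat >> h.py <<'E'
def crop(im,x0,y0,x1,y1,k,n):
    c=cv2.resize(im[y0:y1,x0:x1],None,fx=k,fy=k,interpolation=cv2.INTER_CUBIC)
    for i in range(x0-x0%10+10,x1,10): cv2.putText(c,str(i),((i-x0)*k,10),0,.3,(0,0,255),1); cv2.line(c,((i-x0)*k,12),((i-x0)*k,18),(0,0,255),1)
    for i in range(y0-y0%10+10,y1,10): cv2.putText(c,str(i),(0,(i-y0)*k),0,.3,(0,0,255),1); cv2.line(c,(22,(i-y0)*k),(28,(i-y0)*k),(0,0,255),1)
    cv2.imwrite("pics/"+n,c)
E
python3 - <<'E'
from h import *
i=cv2.imread('pics/w1.png')
crop(i,160,45,420,110,3,'w1a.png');crop(i,175,215,400,285,3,'w1b.png')
E
```

```text
(no output)
```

View pics/w1a.png

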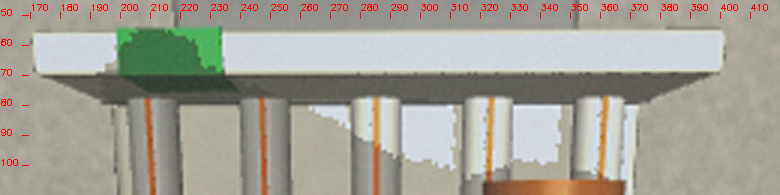

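View pics/w1b.png

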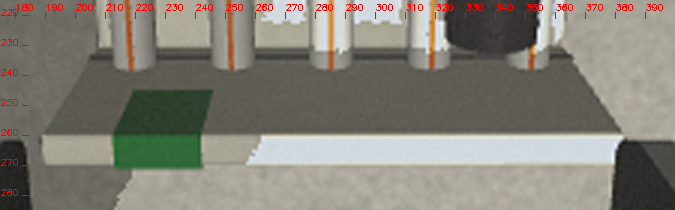

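Request:
jog_arm(targets=[{"offset": [-0.503, 0.03, -0.16], "yaw": -0.43}, {"offset": [-0.503, 0.03, -0.16], "yaw": -0.43}, {"offset": [-0.503, 0.03, -0.16], "yaw": -0.43}, {"offset": [-0.503, 0.03, -0.16], "yaw": -0.43}, {"offset": [-0.503, 0.03, -0.16], "yaw": -0.43}, {"offset": [-0.503, 0.03, -0.16], "yaw": -0.43}, {"offset": [-0.503, 0.03, -0.16], "yaw": -0.43}, {"offset": [-0.503, 0.03, -0.16], "yaw": -0.43}, {"offset": [-0.503, 0.03, -0.16], "yaw": -0.43}, {"offset": [-0.503, 0.03, -0.16], "yaw": -0.43}, {"offset": [-0.503, 0.03, -0.16], "yaw": -0.43}, {"offset": [-0.503, 0.03, -0.16], "yaw": -0.43}])

```text
time_s: 2.9
eef_pos: [511.2, 193.8, 301.6]
ee_rot: [-0.544, 0.544, -0.452, 0.451]
force: [0.6, 0.2, 0.2]
grip_width: 1.0
```

```bash
python3 - <<'E'
from h import *
goto([510,222,300],0.188-np.pi/2)
E
```

```text
pos [511.182 193.753 301.602] xang -1.3850752682665282 offset [-0.028  0.002  0.004] yaw -0.0023 rows>= 0.6790595437289705 0.01823655420137334
```

Request:
jog_arm(targets=[{"offset": [-0.028, 0.002, 0.004], "yaw": 0}, {"offset": [-0.028, 0.002, 0.004], "yaw": 0}])

```text
time_s: 3.07
eef_pos: [508.7, 225.0, 298.9]
ee_rot: [-0.545, 0.545, -0.451, 0.45]
force: [-0.2, -0.6, -0.3]
grip_width: 1.001
```

```bash
python3 - <<'E'
from h import *
a=np.array
d=np.load('w1.npz');c=np.load('cams.npz')
P=a([[90,100,150],[90,-100,150],[102,100,150],[102,-100,150],[-90,100,150],[-90,-100,150],[-102,100,150]]);u=a([[172.5,70],[399,70],[171,55.],[401,54.5],[188.5,260],[382.5,260],[189,269.5]])
p,r=fit([(d['k'],d['T'],P,u)],[559,-309,-.24]);print(p,r)
# rollers: ends near plates, +90 end at z~89 top stripe
us=a([[207,79],[244.5,79],[282,79],[320,79],[358.5,79]])
print(proj(d['k'],d['T'],place(p,a([[90,y,89] for y in (80,40,0,-40,-80)])))-us)
us=a([[213,237],[247,237],[280.5,237],[314,237],[347.5,237]])-a([0,0])
print(proj(d['k'],d['T'],place(p,a([[-90,y,89] for y in (80,40,0,-40,-80)])))-us)
i,k,T,st=cap('wrist','w2.png');np.savez('w2.npz',T=T,k=k);print(st['eef_pos'],st['time_s'])
for t in ['sample_center','spare_center','holder','rest']:
  print(t,[(np.round(b["box"]).tolist(),round(b["score"],2)) for b in ctrl.boxes_of('wrist',t)])
E
```

```text
[ 560.69  -311.596   -0.24 ] [array([[-1.403, -0.039],
       [ 2.343, -0.154],
       [-1.221, -0.116],
       [ 1.758,  0.272],
       [-0.785,  0.009],
       [ 1.009, -0.122],
       [-0.352,  1.176]])]
[[ 2.085 -1.439]
 [ 2.744 -1.458]
 [ 3.401 -1.477]
 [ 3.555 -1.496]
 [ 3.207 -1.516]]
[[5.382 1.205]
 [4.685 1.184]
 [4.486 1.162]
 [4.286 1.141]
 [4.083 1.119]]
[508.679 225.007 298.942] 3.0667
sample_center [([261.0, 138.0, 307.0, 215.0], 0.61), ([185.0, 250.0, 278.0, 309.0], 0.55)]
spare_center [([176.0, 141.0, 232.0, 214.0], 0.63)]
holder [([166.0, 55.0, 319.0, 180.0], 0.94)]
rest [([548.0, 328.0, 559.0, 340.0], 0.63), ([404.0, 20.0, 554.0, 137.0], 0.55)]
```

View pics/w2.png

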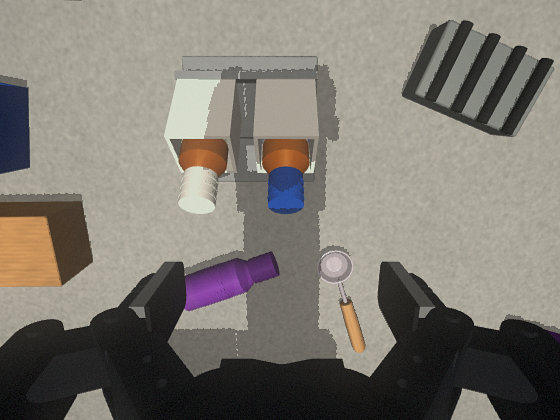

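```bash
python3 - <<'E'
from h import *
i=cv2.imread('pics/w2.png')
crop(i,160,45,330,220,4,'w2a.png');crop(i,395,10,560,145,4,'w2b.png')
E
```

```text
(no output)
```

View pics/w2a.png

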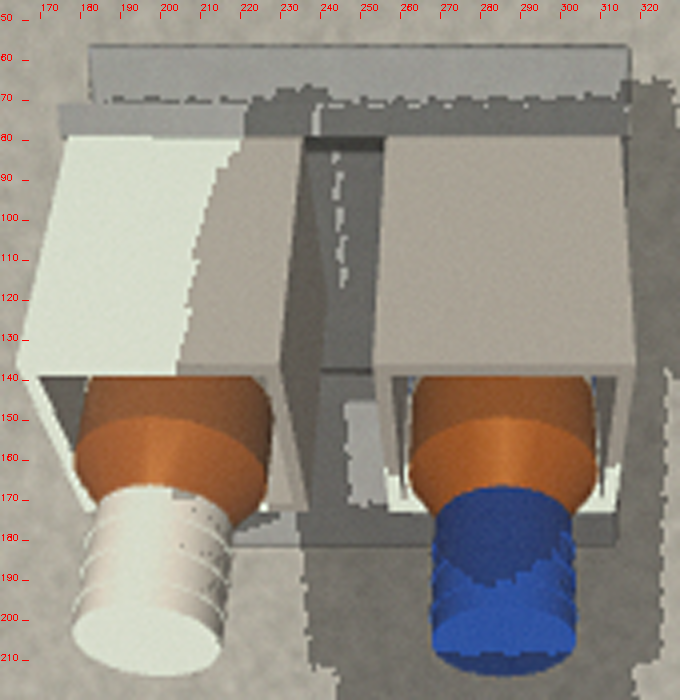

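View pics/w2b.png

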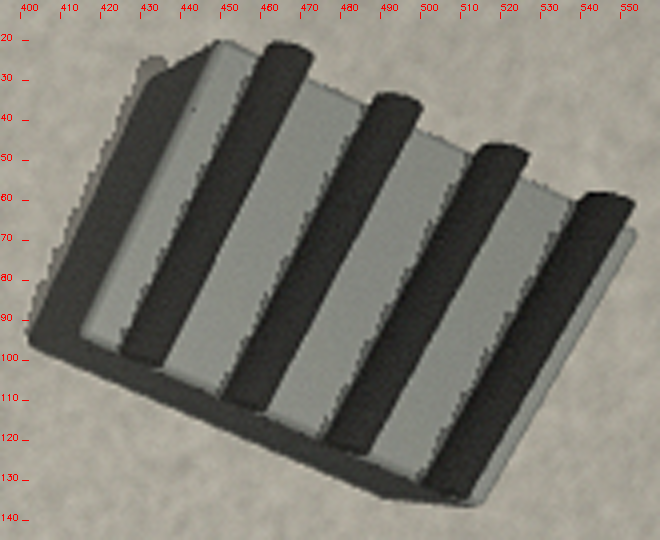

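```bash
python3 - <<'E'
from h import *
a=np.array
d=np.load('w2.npz');k,T=d['k'],d['T']
for uv in [(286,204.5),(196.75,203.75)]:
    o,dd=ray(k,T,uv); print(o+dd*(129.7-o[2])/dd[2])
P=a([[40,65,45],[-40,65,45],[-40,-65,45],[40,-65,45],[-40,65,0],[-40,-65,0]]);u=a([[450,20.5],[415.5,93.5],[513.5,136.5],[553.5,67],[402,95.5],[492,134]])
p,r=fit([(k,T,P,u)],[650,29,-.17]);print(p,r)
E
```

```text
[497.676 219.887 129.7  ]
[482.677 302.21  129.7  ]
[652.973  29.098  -0.18 ] [array([[ 0.125, -2.994],
       [-1.398,  0.259],
       [ 2.417,  0.818],
       [ 3.141, -0.532],
       [-2.135,  0.419],
       [-0.485,  0.871]])]
```

```bash
python3 -c "
from h import *
goto([625,35,290],-0.18-np.pi/2)"
```

```text
pos [510.211 220.329 299.724] xang -1.3874169125323061 offset [0.203 0.01  0.079] yaw 0.3634 rows>= 5.232984522582648 2.9078361451372055
```

Request:
jog_arm(targets=[{"offset": [0.203, 0.01, 0.079], "yaw": 0.363}, {"offset": [0.203, 0.01, 0.079], "yaw": 0.363}, {"offset": [0.203, 0.01, 0.079], "yaw": 0.363}, {"offset": [0.203, 0.01, 0.079], "yaw": 0.363}, {"offset": [0.203, 0.01, 0.079], "yaw": 0.363}, {"offset": [0.203, 0.01, 0.079], "yaw": 0.363}, {"offset": [0.203, 0.01, 0.079], "yaw": 0.363}, {"offset": [0.203, 0.01, 0.079], "yaw": 0.363}])

```text
time_s: 3.98
eef_pos: [624.7, 34.1, 289.6]
ee_rot: [0.452, -0.453, 0.544, -0.543]
force: [0.4, 1.3, 0.1]
grip_width: 1.002
```

```bash
python3 - <<'E'
from h import *
i,k,T,st=cap('wrist','w3.png');np.savez('w3.npz',T=T,k=k);print(st['eef_pos'],st['time_s'])
goto([509.2,222,220],0.18-np.pi/2)
i=cv2.imread('pics/w3.png')
b=proj(k,T,place([653,29.1,-.18],[[40,65,45],[-40,65,0],[-40,-65,0],[40,-65,45]])).astype(int);print(b)
x0,y0=np.maximum(b.min(0)-25,0);x1,y1=np.minimum(b.max(0)+25,[560,420])
crop(i,x0,y0,x1,y1,3,'w3a.png');print(x0,y0)
E
```

```text
[624.705  34.069 289.567] 3.9833
pos [624.457  35.155 289.935] xang -1.7509927764384965 offset [-0.163  0.07  -0.147] yaw -0.3602 rows>= 5.525296492899855 2.882365413432229
[[222 114]
 [231 179]
 [332 179]
 [341 114]]
197 89
```

View pics/w3a.png

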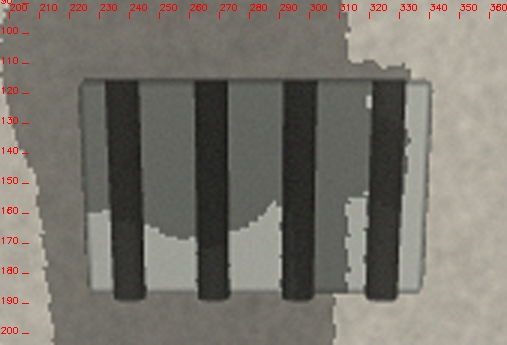

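```bash
python3 - <<'E'
from h import *
a=np.array
d=np.load('w3.npz');k,T=d['k'],d['T']
P=a([[40,65,45],[40,-65,45],[-40,65,45],[-40,-65,45]]);u=a([[224,115.7],[340.3,116.3],[227.3,186],[338,186]])
p,r=fit([(k,T,P,u)],[650,29,-.17]);print(p,r)
E
```

```text
[652.416  28.555  -0.183] [array([[-0.95 , -0.495],
       [ 1.852, -0.964],
       [-0.889,  0.965],
       [ 0.521,  1.069]])]
```

Request:
jog_arm(targets=[{"offset": [-0.163, 0.07, -0.147], "yaw": -0.36}, {"offset": [-0.163, 0.07, -0.147], "yaw": -0.36}, {"offset": [-0.163, 0.07, -0.147], "yaw": -0.36}, {"offset": [-0.163, 0.07, -0.147], "yaw": -0.36}, {"offset": [-0.163, 0.07, -0.147], "yaw": -0.36}, {"offset": [-0.163, 0.07, -0.147], "yaw": -0.36}, {"offset": [-0.163, 0.07, -0.147], "yaw": -0.36}, {"offset": [-0.163, 0.07, -0.147], "yaw": -0.36}])

```text
time_s: 4.7
eef_pos: [507.8, 223.4, 220.6]
ee_rot: [0.544, -0.544, 0.452, -0.452]
force: [-0.3, 0.1, 0.8]
grip_width: 1.0
```

```bash
python3 - <<'E'
from h import *
i,k,T,st=cap('wrist','w4.png');np.savez('w4.npz',T=T,k=k);print(st['eef_pos'],st['time_s'])
goto([509.2,222,118],0.18-np.pi/2)
i=cv2.imread('pics/w4.png')
b=proj(k,T,[509.2,222,118]).astype(int)[0];print(b)
crop(i,b[0]-90,max(b[1]-80,0),b[0]+60,min(b[1]+60,420),5,'w4a.png')
E
```

```text
[507.801 223.381 220.615] 4.7
pos [508.678 222.41  220.832] xang -1.3893555381095528 offset [0.001 0.103 0.   ] yaw 0.0014 rows>= 2.466048583586145 0.011529484754246169
[285 212]
```

View pics/w4a.png

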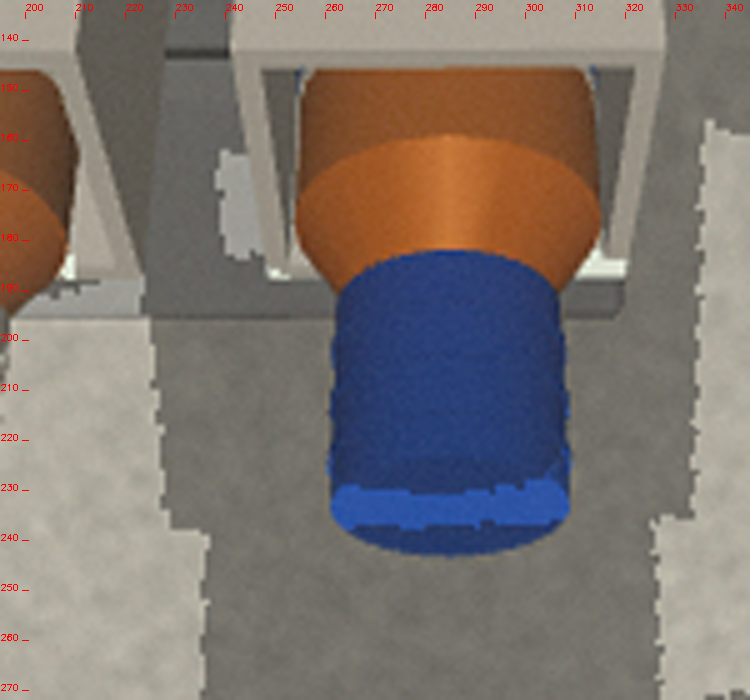

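Request:
jog_arm(targets=[{"offset": [0.001, 0.04, 0], "yaw": 0}, {"offset": [0.001, 0.075, 0], "yaw": 0}, {"offset": [0.001, 0.1, 0], "yaw": 0}, {"offset": [0.001, 0.107, 0], "yaw": 0}, {"offset": [0.001, 0.107, 0], "yaw": 0}, {"offset": [0.001, 0.107, 0], "yaw": 0}])

```text
time_s: 5.25
eef_pos: [510.0, 221.2, 115.4]
ee_rot: [0.544, -0.542, 0.452, -0.453]
force: [-0.3, 0.1, 0.7]
grip_width: 1.004
```

```bash
python3 - <<'E'
from h import *
i,k,T,st=cap('wrist','w5.png');print(st['eef_pos'],st['time_s'],st['force'])
cap('side','d5.png')
E
```

```text
[509.985 221.169 115.365] 5.25 [-0.307  0.143  0.691]
```

View pics/w5.png

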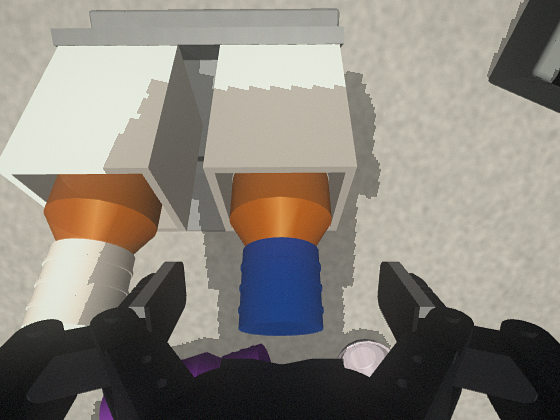

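View pics/d5.png

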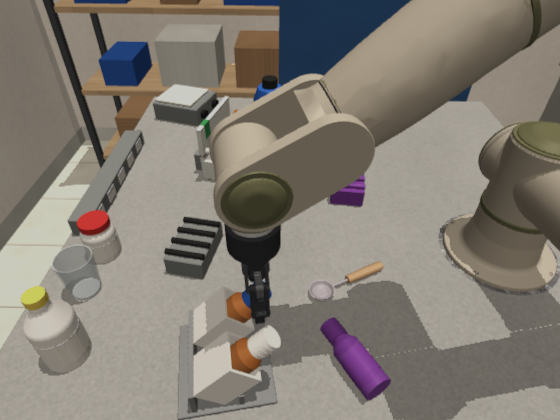

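The cap (281,290) is centred between the pads, with the white cap clear of the left finger. Closing the gripper.

Request:
jog_arm(targets=[{"offset": [0, 0, 0], "yaw": 0}, {"offset": [0, 0, 0], "yaw": 0}, {"offset": [0, 0, 0], "yaw": 0}, {"offset": [0, 0, 0], "yaw": 0}, {"offset": [0, 0, 0], "yaw": 0}, {"offset": [0, 0, 0], "yaw": 0}], fingers=0.02, grip_force=50)

```text
time_s: 5.85
eef_pos: [510.1, 221.6, 116.4]
ee_rot: [0.545, -0.542, 0.452, -0.454]
force: [-1.7, 0.3, 5.5]
grip_width: 0.385
```

```bash
python3 - <<'E'
from h import *
i,k,T,st=cap('wrist','w6.png');print(st['eef_pos'],st['time_s'],st['force'],st['grip_width']*85.4)
a=.18;p=st['eef_pos']
goto(p+np.array([-np.cos(a)*.7071,-np.sin(a)*.7071,.7071])*95)
E
```

```text
[510.113 221.554 116.376] 5.85 [-1.745  0.316  5.496] 32.91320656010863
pos [510.128 221.555 116.388] xang -1.3895227490422595 offset [-0.    -0.068 -0.067] yaw 0 rows>= 2.2782095325023373 0.0
```

View pics/w6.png

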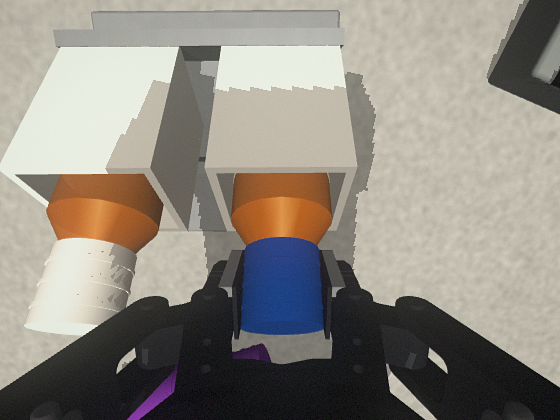

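Cap gripped at 33 mm. I'll draw it out along the sleeve axis.

Request:
jog_arm(targets=[{"offset": [0, -0.004, -0.004], "yaw": 0}, {"offset": [0, -0.01, -0.01], "yaw": 0}, {"offset": [0, -0.016, -0.016], "yaw": 0}, {"offset": [0, -0.022, -0.022], "yaw": 0}, {"offset": [0, -0.028, -0.028], "yaw": 0}, {"offset": [0, -0.034, -0.034], "yaw": 0}, {"offset": [0, -0.04, -0.04], "yaw": 0}, {"offset": [0, -0.046, -0.046], "yaw": 0}, {"offset": [0, -0.052, -0.052], "yaw": 0}, {"offset": [0, -0.058, -0.058], "yaw": 0}, {"offset": [0, -0.064, -0.064], "yaw": 0}, {"offset": [0, -0.069, -0.069], "yaw": 0}])

```text
time_s: 6.9
eef_pos: [441.1, 208.9, 185.6]
ee_rot: [0.544, -0.542, 0.452, -0.454]
force: [0.5, 0.2, -1.3]
grip_width: 0.385
```

```bash
python3 - <<'E'
from h import *
i,k,T,st=cap('wrist','w7.png');print(st['eef_pos'],st['time_s'],st['force'],st['grip_width']*85.4)
cap('side','d7.png')
E
```

```text
[441.082 208.902 185.599] 6.9 [ 0.533  0.156 -1.328] 32.88858381516139
```

View pics/w7.png

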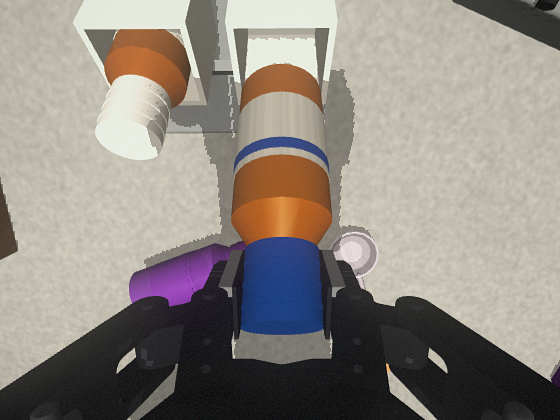

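View pics/d7.png

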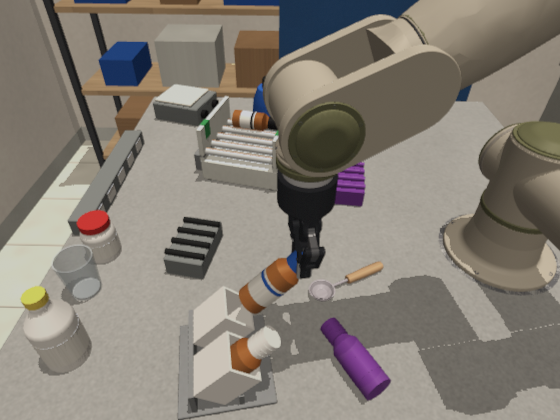

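```bash
python3 - <<'E'
from h import *
p=place([652.5,28.6,-.183],[[-28,0,200]])[0]
goto(p,-.183-np.pi/2)
E
```

```text
pos [441.519 209.048 185.901] xang -1.3894118873876158 offset [ 0.206 -0.013  0.149] yaw 0.3644 rows>= 6.0951284097743885 2.915878561211963
```

Request:
jog_arm(targets=[{"offset": [0, -0.025, 0], "yaw": 0}, {"offset": [0, -0.05, 0], "yaw": 0}, {"offset": [0.01, -0.06, 0.0], "yaw": 0}, {"offset": [0.035, -0.06, 0.015], "yaw": 0.05}, {"offset": [0.065, -0.06, 0.035], "yaw": 0.1}, {"offset": [0.095, -0.06, 0.06], "yaw": 0.16}, {"offset": [0.125, -0.06, 0.085], "yaw": 0.22}, {"offset": [0.155, -0.06, 0.11], "yaw": 0.28}, {"offset": [0.18, -0.045, 0.13], "yaw": 0.32}, {"offset": [0.198, -0.03, 0.143], "yaw": 0.35}, {"offset": [0.206, -0.018, 0.149], "yaw": 0.364}, {"offset": [0.206, -0.013, 0.149], "yaw": 0.364}])

```text
time_s: 8.0
eef_pos: [625.1, 31.4, 196.3]
ee_rot: [0.452, -0.451, 0.544, -0.544]
force: [-0.8, 0.0, -2.4]
grip_width: 0.385
```

```bash
python3 - <<'E'
from h import *
i,k,T,st=cap('wrist','w8.png');print(st['eef_pos'],st['time_s'],st['force'],st['grip_width']*85.4)
cap('side','d8.png');cap('scene','s8.png')
p=place([652.5,28.6,-.183],[[-28,0,150]])[0]
goto(p,-.183-np.pi/2)
E
```

```text
[625.086  31.397 196.279] 8.0 [-0.757  0.019 -2.39 ] 32.89847633903751
pos [624.413  34.141 199.711] xang -1.751856698464786 offset [0.001 0.05  0.   ] yaw 0.0019 rows>= 1.192228419424377 0.015521301276445977
```

View pics/w8.png

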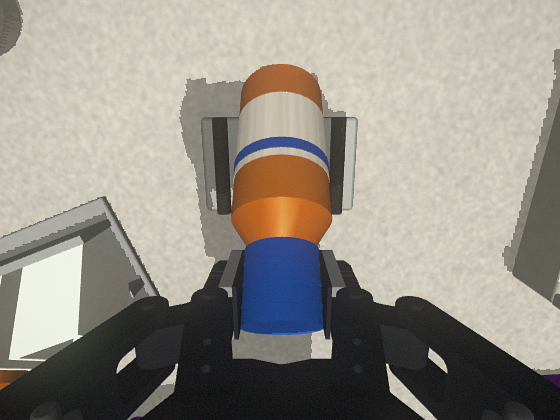

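View pics/d8.png

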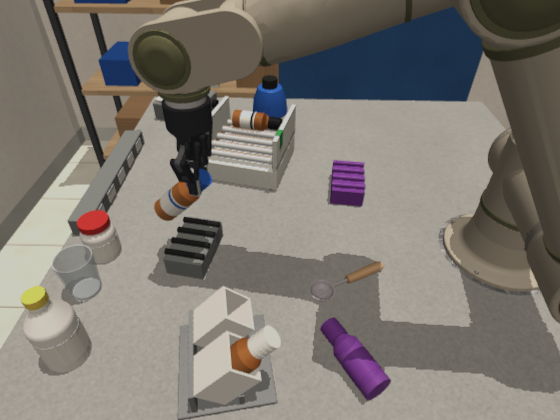

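Request:
jog_arm(targets=[{"offset": [0.0005, 0.012, 0], "yaw": 0}, {"offset": [0.0005, 0.024, 0], "yaw": 0}, {"offset": [0.0005, 0.034, 0], "yaw": 0}, {"offset": [0.0005, 0.04, 0], "yaw": 0}, {"offset": [0.0005, 0.043, 0], "yaw": 0}, {"offset": [0.0005, 0.043, 0], "yaw": 0}])

```text
time_s: 8.65
eef_pos: [624.3, 34.1, 156.7]
ee_rot: [-0.454, 0.451, -0.542, 0.544]
force: [-0.4, -0.5, -1.5]
grip_width: 0.382
```

```bash
python3 - <<'E'
from h import *
_,k,T,st=cap('side','d9.png');print(st['eef_pos'],st['time_s'],st['force'],st['grip_width']*85.4)
i=cv2.imread('pics/d9.png');crop(i,130,150,250,290,4,'d9a.png')
p=place([652.5,28.6,-.183],[[-28,0,150]])[0]
goto(p,-.183-np.pi/2)
E
```

```text
[624.316  34.091 156.696] 8.65 [-0.443 -0.496 -1.53 ] 32.590316598799944
pos [624.559  33.942 157.161] xang -1.7514357754843393 offset [0.    0.007 0.   ] yaw 0.0024 rows>= 0.1721035497070883 0.018889612768020102
```

View pics/d9a.png

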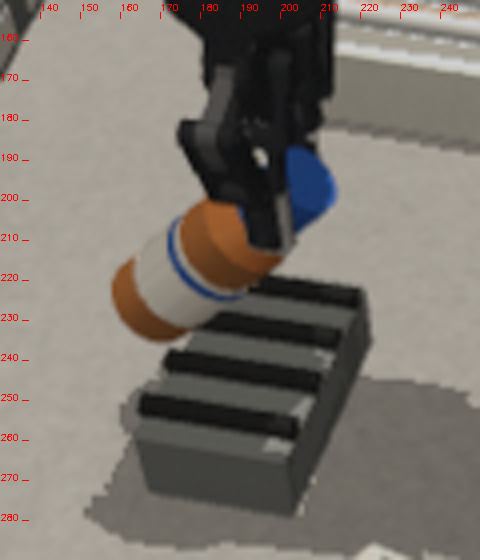

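Request:
jog_arm(targets=[{"offset": [0, 0.003, -0.002], "yaw": 0}, {"offset": [0, 0.006, -0.003], "yaw": 0}, {"offset": [0, 0.009, -0.004], "yaw": 0}, {"offset": [0, 0.012, -0.008], "yaw": 0}, {"offset": [0, 0.015, -0.012], "yaw": 0}, {"offset": [0, 0.018, -0.0155], "yaw": 0}, {"offset": [0, 0.0215, -0.019], "yaw": 0}, {"offset": [0, 0.025, -0.0225], "yaw": 0}, {"offset": [0, 0.029, -0.026], "yaw": 0}, {"offset": [0, 0.033, -0.0295], "yaw": 0}, {"offset": [0, 0.037, -0.0325], "yaw": 0}, {"offset": [0, 0.037, -0.0325], "yaw": 0}], grip_force=25)

```text
time_s: 9.7
eef_pos: [592.6, 39.9, 120.4]
ee_rot: [-0.455, 0.451, -0.542, 0.544]
force: [-2.5, -0.3, 5.3]
grip_width: 0.384
```

```bash
python3 - <<'E'
from h import *
_,k,T,st=cap('side','d10.png');print(st['eef_pos'],st['time_s'],st['force'],st['grip_width']*85.4)
i=cv2.imread('pics/d10.png');crop(i,130,170,250,290,4,'d10a.png')
cap('wrist','w10.png')
E
```

```text
[592.638  39.89  120.412] 9.7 [-2.473 -0.28   5.262] 32.8078272761905
```

View pics/d10a.png

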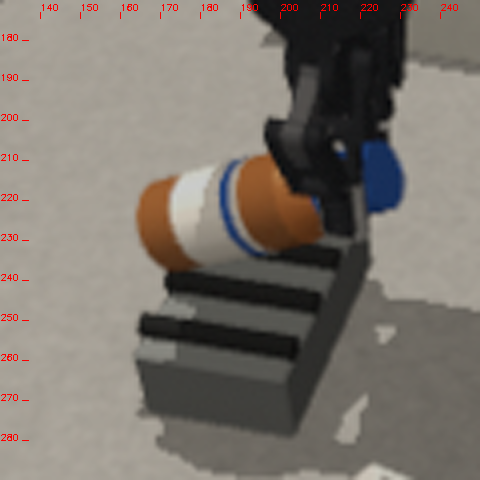

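View pics/w10.png

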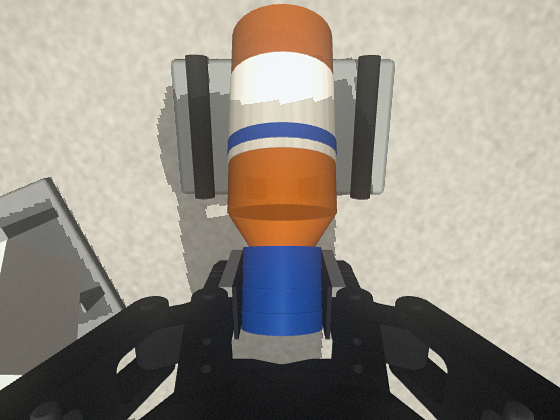

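Request:
jog_arm(targets=[{"offset": [0, 0.004, -0.003], "yaw": 0}, {"offset": [0, 0.0085, -0.0055], "yaw": 0}, {"offset": [0, 0.013, -0.008], "yaw": 0}, {"offset": [0, 0.0175, -0.0105], "yaw": 0}, {"offset": [0, 0.022, -0.0125], "yaw": 0}, {"offset": [0, 0.0265, -0.014], "yaw": 0}, {"offset": [0, 0.031, -0.0157], "yaw": 0}, {"offset": [0, 0.035, -0.017], "yaw": 0}, {"offset": [0, 0.039, -0.018], "yaw": 0}, {"offset": [0, 0.042, -0.019], "yaw": 0}, {"offset": [0, 0.043, -0.0195], "yaw": 0}, {"offset": [0, 0.043, -0.0195], "yaw": 0}])

```text
time_s: 10.8
eef_pos: [574.4, 43.3, 77.7]
ee_rot: [-0.455, 0.451, -0.542, 0.544]
force: [0.5, -0.6, 3.0]
grip_width: 0.386
```

```bash
python3 - <<'E'
from h import *
_,k,T,st=cap('side','d11.png');print(st['eef_pos'],st['time_s'],st['force'],st['grip_width']*85.4)
i=cv2.imread('pics/d11.png');crop(i,130,170,250,290,4,'d11a.png')
cap('wrist','w11.png')
E
```

```text
[574.435  43.272  77.692] 10.8 [ 0.528 -0.639  3.022] 32.98699617810945
```

View pics/d11a.png

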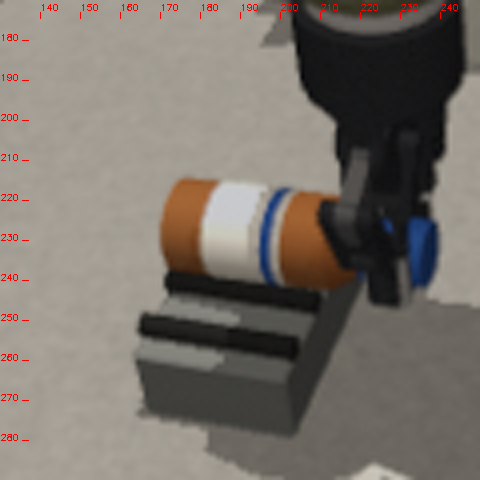

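View pics/w11.png

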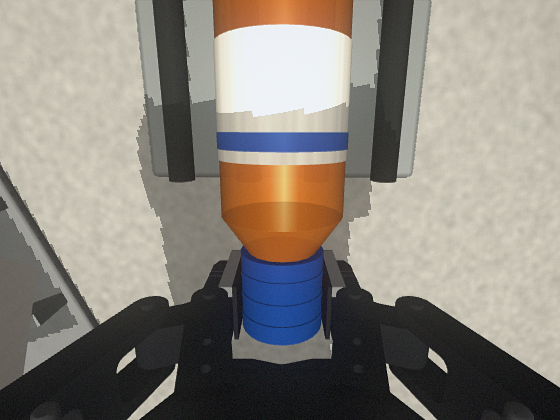

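Request:
jog_arm(targets=[{"offset": [0, 0.0015, 0], "yaw": 0}, {"offset": [0, 0.003, -0.0003], "yaw": 0}, {"offset": [0, 0.004, -0.0005], "yaw": 0}, {"offset": [0, 0.004, -0.0005], "yaw": 0}])

```text
time_s: 11.23
eef_pos: [573.8, 43.4, 73.8]
ee_rot: [-0.455, 0.451, -0.542, 0.544]
force: [-2.1, -0.3, 4.0]
grip_width: 0.383
```

```bash
python3 - <<'E'
from h import *
st=ctrl.sense();print(st['eef_pos'],st['time_s'],st['force'],st['wrist_torque'])
E
```

```text
[573.832  43.385  73.76 ] 11.2333 [-2.09  -0.305  4.038] [-0.136  0.026 -0.079]
```

Request:
jog_arm(targets=[{"offset": [0, 0, 0], "yaw": 0}, {"offset": [0, 0, 0], "yaw": 0}, {"offset": [0, 0, 0], "yaw": 0}, {"offset": [0, 0, 0], "yaw": 0}], fingers=0.045)

```text
time_s: 11.57
eef_pos: [573.8, 43.4, 73.6]
ee_rot: [-0.455, 0.451, -0.542, 0.544]
force: [0.1, 0.3, 0.3]
grip_width: 0.527
```

Request:
jog_arm(targets=[{"offset": [0, 0, 0], "yaw": 0}, {"offset": [0, 0, 0], "yaw": 0}, {"offset": [0, 0, 0], "yaw": 0}, {"offset": [0, 0, 0], "yaw": 0}], fingers=0.085)

```text
time_s: 11.9
eef_pos: [573.8, 43.4, 73.6]
ee_rot: [-0.455, 0.451, -0.542, 0.544]
force: [-0.4, -0.5, -0.0]
grip_width: 0.995
```

```bash
python3 - <<'E'
from h import *
_,k,T,st=cap('side','d12.png');print(st['eef_pos'],st['time_s'],st['force'],st['grip_width']*85.4)
i=cv2.imread('pics/d12.png');crop(i,130,170,250,290,4,'d12a.png')
cap('wrist','w12.png')
E
```

```text
[573.758  43.445  73.585] 11.9 [-0.371 -0.486 -0.048] 84.9909314084766
```

View pics/d12a.png

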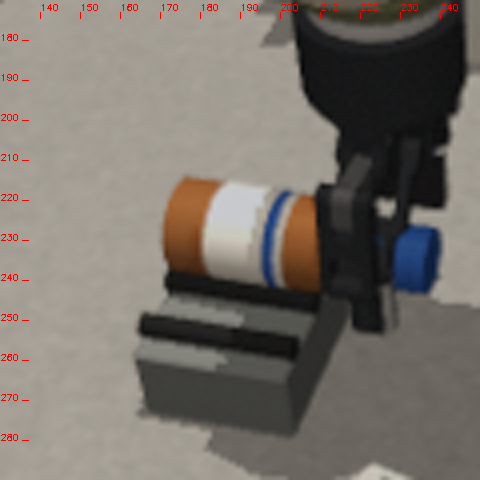

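View pics/w12.png

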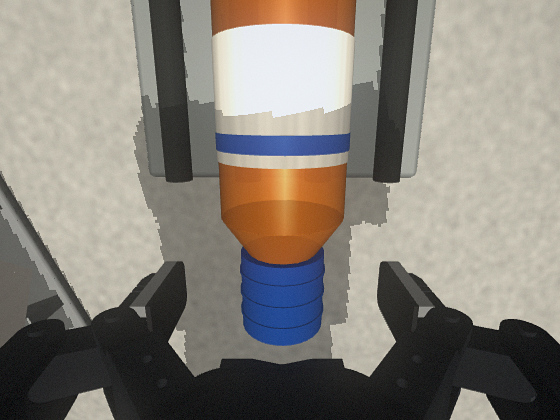

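Request:
jog_arm(targets=[{"offset": [0, -0.02, 0], "yaw": 0}, {"offset": [0, -0.055, 0], "yaw": 0}, {"offset": [0, -0.09, 0], "yaw": 0}, {"offset": [0, -0.12, 0], "yaw": 0}, {"offset": [0, -0.14, 0], "yaw": 0}, {"offset": [0, -0.15, 0], "yaw": 0}, {"offset": [0, -0.15, 0], "yaw": 0}, {"offset": [0, -0.15, 0], "yaw": 0}])

```text
time_s: 12.67
eef_pos: [572.5, 43.2, 222.5]
ee_rot: [-0.455, 0.451, -0.542, 0.544]
force: [-0.3, -0.4, -0.3]
grip_width: 0.991
```

```bash
python3 - <<'E'
from h import *
_,k,T,st=cap('wrist','w13.png');np.savez('w13.npz',k=k,T=T);print(st['eef_pos'],st['time_s'],st['force'])
i=cv2.imread('pics/w13.png');crop(i,200,40,360,300,3,'w13a.png')
E
```

```text
[572.509  43.245 222.548] 12.6667 [-0.29  -0.357 -0.321]
```

View pics/w13a.png

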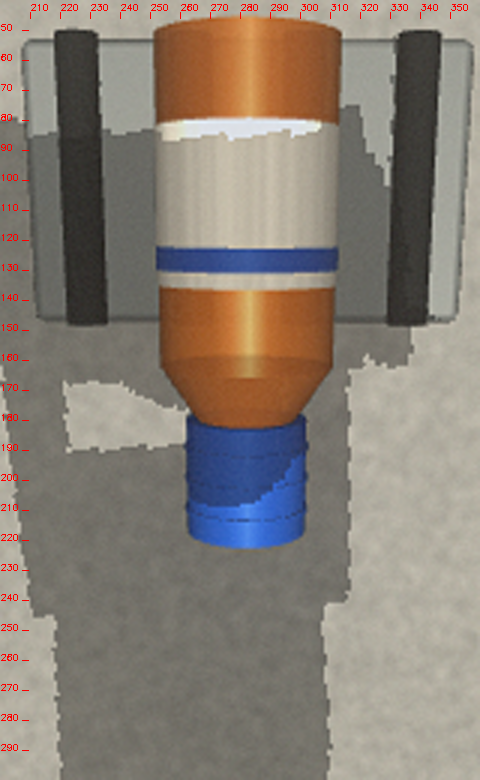

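```bash
python3 - <<'E'
from h import *
d=np.load('w13.npz');k,T=d['k'],d['T']
def at(uv,z):
    o,dd=ray(k,T,uv); return o+dd*(z-o[2])/dd[2]
c=at((282,222.7),92); b=at((282.2,46),99)
a=-.183
print(c,b,np.linalg.norm((c-b)[:2]), np.arctan2(*(b-c)[[1,0]]))
u=(b-c)/np.linalg.norm((b-c)[:2]);u[2]=0
m=(b+c)/2
g=m+u*6; g[2]=130   # 60mm from base
# rest frame of middle
r=m[:2]-[652.5,28.6]; print('mid in rest',r@[np.cos(a),np.sin(a)],r@[-np.sin(a),np.cos(a)])
goto(g)
E
```

```text
[556.774  46.849  92.   ] [686.554  23.057  99.   ] 131.9426967277429 -0.18131785179460622
mid in rest -31.477279753727963 0.6352633731799905
pos [572.258  43.278 221.845] xang -1.7514540952848958 offset [-0.001  0.092  0.056] yaw 0 rows>= 2.5809022271785347 0.0
```

Request:
jog_arm(targets=[{"offset": [-0.0005, 0.0, 0.025], "yaw": 0}, {"offset": [-0.0005, 0.02, 0.05], "yaw": 0}, {"offset": [-0.0005, 0.05, 0.056], "yaw": 0}, {"offset": [-0.0005, 0.08, 0.056], "yaw": 0}, {"offset": [-0.0005, 0.11, 0.056], "yaw": 0}, {"offset": [-0.0005, 0.13, 0.056], "yaw": 0}, {"offset": [-0.0005, 0.14, 0.056], "yaw": 0}, {"offset": [-0.0005, 0.144, 0.056], "yaw": 0}, {"offset": [-0.0005, 0.144, 0.056], "yaw": 0}, {"offset": [-0.0005, 0.144, 0.056], "yaw": 0}])

```text
time_s: 13.55
eef_pos: [628.4, 33.9, 79.0]
ee_rot: [-0.455, 0.451, -0.542, 0.544]
force: [0.2, 0.2, 1.0]
grip_width: 0.996
```

```bash
python3 - <<'E'
from h import *
_,k,T,st=cap('wrist','w14.png');print(st['eef_pos'],st['time_s'],st['force'])
E
```

```text
[628.444  33.894  78.973] 13.55 [0.182 0.185 1.046]
```

View pics/w14.png

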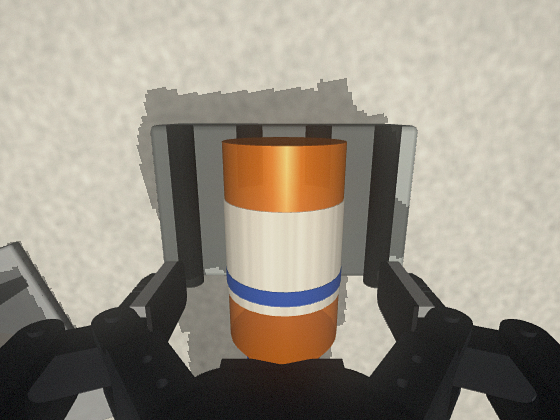

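Request:
jog_arm(targets=[{"offset": [0, -0.0005, 0], "yaw": 0}, {"offset": [0, -0.0005, 0], "yaw": 0}, {"offset": [0, -0.0005, 0], "yaw": 0}, {"offset": [0, -0.0005, 0], "yaw": 0}, {"offset": [0, -0.0005, 0], "yaw": 0}, {"offset": [0, -0.0005, 0], "yaw": 0}], fingers=0.035, grip_force=35)

```text
time_s: 14.1
eef_pos: [628.8, 33.2, 81.0]
ee_rot: [-0.455, 0.451, -0.542, 0.545]
force: [-2.3, -3.9, 6.1]
grip_width: 0.549
```

```bash
python3 - <<'E'
from h import *
_,k,T,st=cap('wrist','w15.png');print(st['eef_pos'],st['time_s'],st['force'],st['grip_width']*85.4)
_,k,T,st=cap('side','d15.png')
i=cv2.imread('pics/d15.png');crop(i,130,170,250,290,4,'d15a.png')
E
```

```text
[628.814  33.186  80.968] 14.1 [-2.253 -3.857  6.142] 46.913301032993736
```

View pics/w15.png

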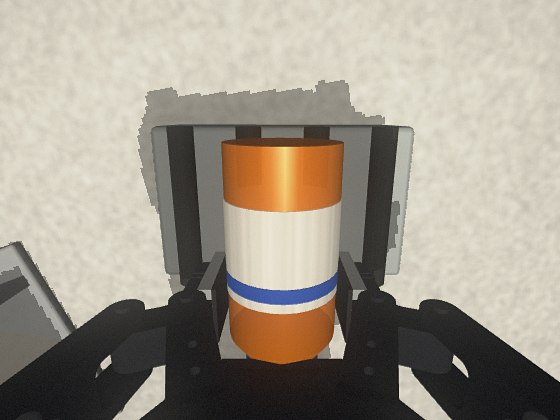

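View pics/d15a.png

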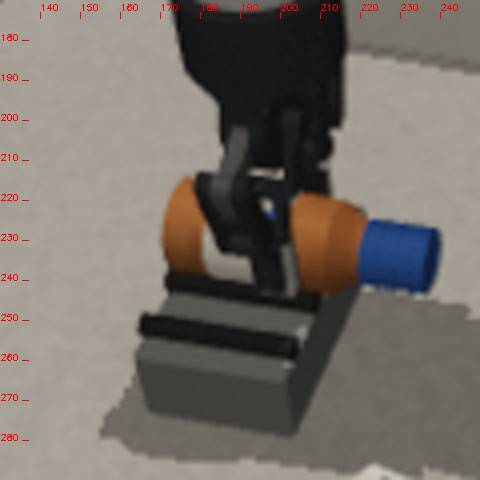

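Request:
jog_arm(targets=[{"offset": [0, -0.004, 0], "yaw": 0}, {"offset": [0, -0.012, 0], "yaw": 0}, {"offset": [0, -0.03, 0], "yaw": 0}, {"offset": [0, -0.055, 0], "yaw": 0}, {"offset": [0, -0.08, 0], "yaw": 0}, {"offset": [0, -0.105, 0], "yaw": 0}, {"offset": [0, -0.13, 0], "yaw": 0}, {"offset": [0, -0.15, 0], "yaw": 0}, {"offset": [0, -0.165, 0], "yaw": 0}, {"offset": [0, -0.17, 0], "yaw": 0}, {"offset": [0, -0.17, 0], "yaw": 0}])

```text
time_s: 15.12
eef_pos: [627.9, 33.3, 252.4]
ee_rot: [-0.455, 0.45, -0.541, 0.545]
force: [-0.4, -0.1, -1.3]
grip_width: 0.55
```

```bash
python3 - <<'E'
from h import *
_,k,T,st=cap('side','d16.png');print(st['eef_pos'],st['time_s'],st['force'],st['grip_width']*85.4)
goto(place([560.7,-311.6,-.24],[[7,60,250]])[0],-.24-np.pi/2)
E
```

```text
[627.906  33.28  252.381] 15.1167 [-0.359 -0.129 -1.305] 46.935870901306615
pos [627.547  33.266 250.87 ] xang -1.751377235781174 offset [0.292 0.001 0.007] yaw 0.0594 rows>= 6.999138002378762 0.4754836784343593
```

View pics/d16.png

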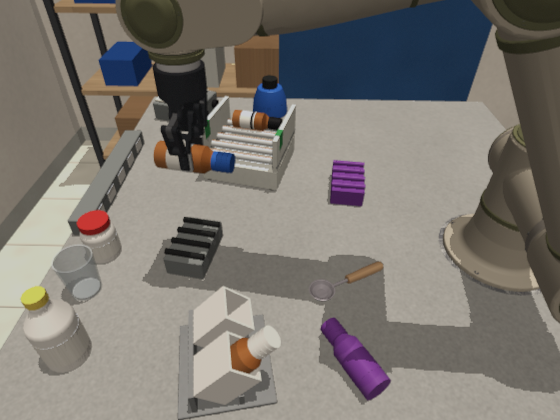

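Request:
jog_arm(targets=[{"offset": [0.01, 0, 0], "yaw": 0.0}, {"offset": [0.035, 0, 0.001], "yaw": 0.01}, {"offset": [0.07, 0, 0.002], "yaw": 0.02}, {"offset": [0.105, 0, 0.003], "yaw": 0.03}, {"offset": [0.14, 0, 0.004], "yaw": 0.035}, {"offset": [0.175, 0, 0.005], "yaw": 0.04}, {"offset": [0.21, 0, 0.006], "yaw": 0.045}, {"offset": [0.245, 0, 0.007], "yaw": 0.05}, {"offset": [0.27, 0, 0.007], "yaw": 0.055}, {"offset": [0.285, 0, 0.007], "yaw": 0.0594}, {"offset": [0.292, 0, 0.007], "yaw": 0.0594}, {"offset": [0.292, 0, 0.007], "yaw": 0.0594}])

```text
time_s: 16.17
eef_pos: [581.6, -256.1, 249.7]
ee_rot: [-0.438, 0.434, -0.556, 0.557]
force: [0.0, 0.2, -2.2]
grip_width: 0.548
```

Request:
jog_arm(targets=[{"offset": [0, 0, 0], "yaw": 0.0}, {"offset": [0, 0, 0], "yaw": 0}])

```text
time_s: 16.33
eef_pos: [581.8, -254.7, 249.4]
ee_rot: [-0.438, 0.435, -0.555, 0.557]
force: [-0.7, 0.4, -1.3]
grip_width: 0.551
```

```bash
python3 - <<'E'
from h import *
_,k,T,st=cap('wrist','w17.png');np.savez('w17.npz',T=T,k=k);print(st['eef_pos'],st['time_s'],st['force'],st['grip_width']*85.4)
cap('side','d17.png')
print(ctrl.sense()['eef_pos'])
i=cv2.imread('pics/w17.png');crop(i,60,0,500,140,2,'w17b.png')
i=cv2.imread('pics/d17.png');crop(i,170,70,330,210,4,'d17a.png')
E
```

```text
[ 581.84  -254.701  249.434] 16.3333 [-0.65   0.433 -1.263] 47.01986501844169
[ 581.913 -254.781  249.715]
```

View pics/w17.png

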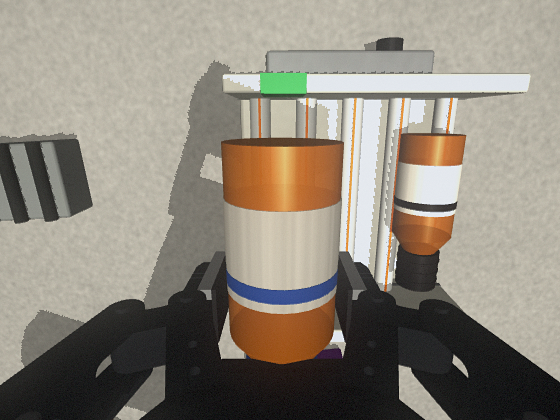

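View pics/d17a.png

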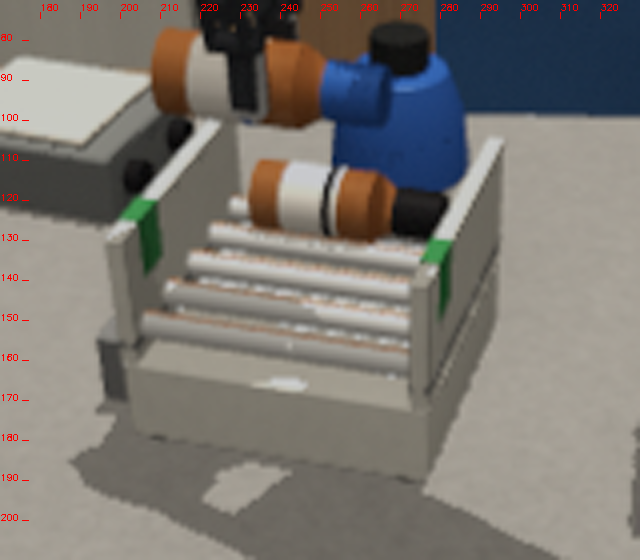

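```bash
python3 - <<'E'
from h import *
i=cv2.imread('pics/w17.png');crop(i,210,60,350,145,5,'w17c.png');crop(i,320,60,540,145,3,'w17d.png')
d=np.load('w17.npz');k,T=d['k'],d['T']
for P in ([[90,y,89] for y in (80,40,0,-40)],[[70,y,89] for y in (80,40,0,-40)],[[90,60,150],[102,60,150],[90,100,150],[90,-100,150]]):
    print(proj(k,T,place([560.7,-311.6,-.24],P)))
E
```

```text
[[259.331  98.336]
 [307.33   98.35 ]
 [355.359  98.363]
 [403.419  98.377]]
[[259.757 123.132]
 [306.815 123.153]
 [353.902 123.174]
 [401.018 123.196]]
[[283.601  93.413]
 [283.64   73.677]
 [222.405  93.398]
 [528.88   93.475]]
```

View pics/w17c.png

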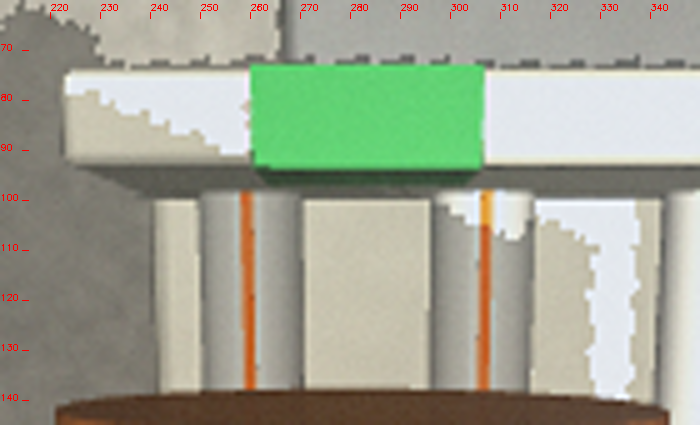

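View pics/w17d.png

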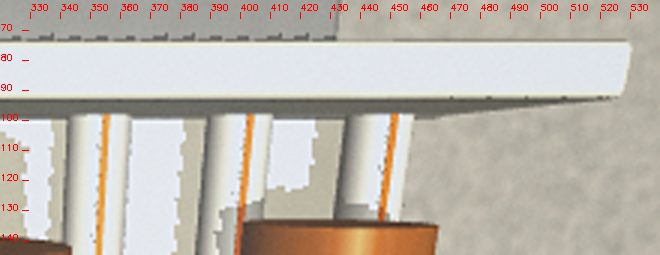

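```bash
python3 - <<'E'
from h import *
T=toolT();a=-.24
r=T[:2,3]-[560.7,-311.6];print('bed xy',r@[np.cos(a),np.sin(a)],r@[-np.sin(a),np.cos(a)])
goto(place([560.7,-311.6,-.24],[[7,59.3,125]])[0],-.24-np.pi/2)
E
```

```text
bed xy 7.098667479665592 60.23236510750902
pos [ 581.913 -254.781  249.715] xang -1.8102870300564204 offset [ 0.001  0.125 -0.001] yaw 0.0005 rows>= 2.9908517464558932 0.00407549631766186
```

Request:
jog_arm(targets=[{"offset": [0.001, 0.01, 0], "yaw": 0}, {"offset": [0.001, 0.03, 0], "yaw": 0}, {"offset": [0.001, 0.05, 0], "yaw": 0}, {"offset": [0.001, 0.07, 0], "yaw": 0}, {"offset": [0.001, 0.09, 0], "yaw": 0}, {"offset": [0.001, 0.105, 0], "yaw": 0}, {"offset": [0.001, 0.116, 0], "yaw": 0}, {"offset": [0.001, 0.122, 0], "yaw": 0}, {"offset": [0.001, 0.125, 0], "yaw": 0}, {"offset": [0.001, 0.125, 0], "yaw": 0}, {"offset": [0.001, 0.125, 0], "yaw": 0}])

```text
time_s: 17.35
eef_pos: [582.7, -255.7, 125.5]
ee_rot: [-0.439, 0.435, -0.555, 0.558]
force: [0.3, 0.2, -1.6]
grip_width: 0.552
```

```bash
python3 - <<'E'
from h import *
_,k,Tc,st=cap('wrist','w18.png');np.savez('w18.npz',T=Tc,k=k);print(st['time_s'],st['force'])
cap('side','d18.png');cap('scene','s18.png')
T=toolT();a=-.24
for T in (toolT(st),T):
  r=T[:2,3]-[560.7,-311.6];print('bed xy',r@[np.cos(a),np.sin(a)],r@[-np.sin(a),np.cos(a)])
goto(place([560.7,-311.6,-.24],[[7,59.3,112]])[0],-.24-np.pi/2)
i=cv2.imread('pics/d18.png');crop(i,170,70,330,210,4,'d18a.png')
print(proj(k,Tc,place([560.7,-311.6,-.24],[[85,y,89] for y in (80,40,0,-40)]+[[90,60,150],[90,60,106]])))
i=cv2.imread('pics/w18.png');crop(i,180,60,400,200,3,'w18a.png')
E
```

```text
17.35 [ 0.273  0.229 -1.583]
bed xy 8.10073941598049 59.49311446748501
bed xy 8.068233334095163 59.42454348399639
pos [ 582.662 -255.797  125.539] xang -1.81028622849304 offset [ 0.     0.013 -0.001] yaw 0.0005 rows>= 0.32568718311789446 0.004081910591225865
[[240.102  98.212]
 [324.636  98.261]
 [409.229  98.311]
 [493.881  98.36 ]
 [282.567  68.404]
 [282.413  83.425]]
```

View pics/w18.png

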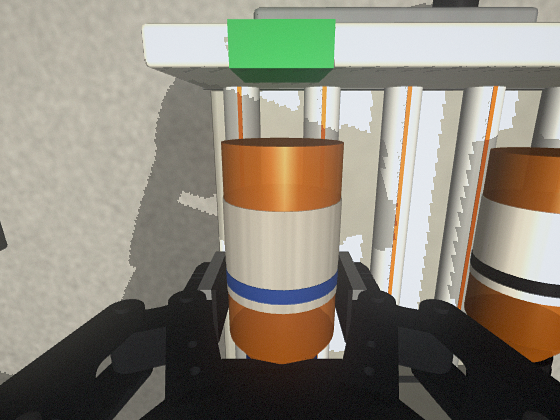

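View pics/w18a.png

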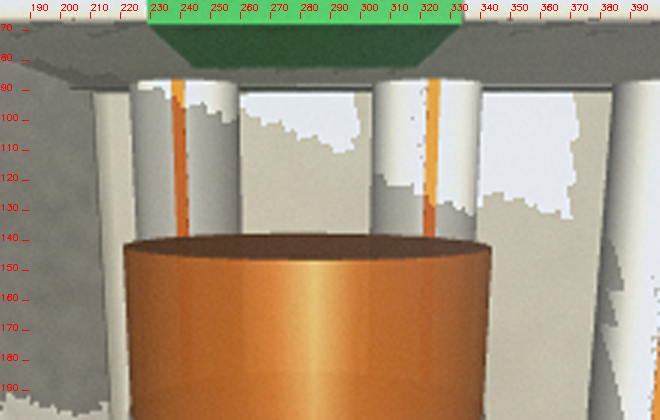

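View pics/d18a.png

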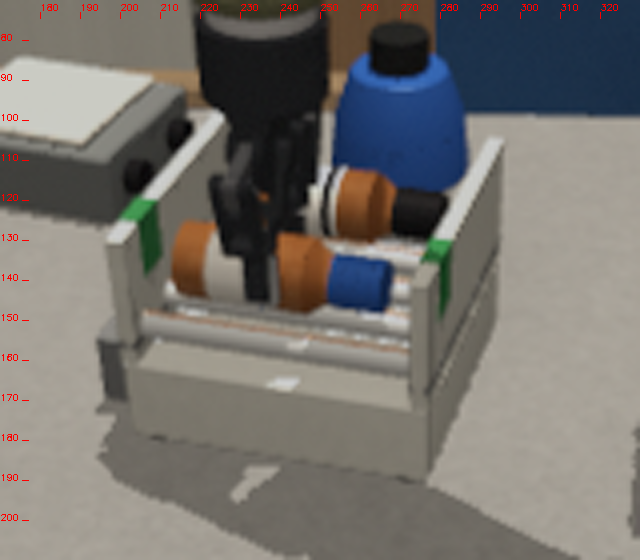

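Request:
jog_arm(targets=[{"offset": [-0.0003, 0.003, 0], "yaw": 0}, {"offset": [-0.0003, 0.006, 0], "yaw": 0}, {"offset": [-0.0003, 0.009, 0], "yaw": 0}, {"offset": [-0.0003, 0.011, 0], "yaw": 0}, {"offset": [-0.0003, 0.012, 0], "yaw": 0}, {"offset": [-0.0003, 0.012, 0], "yaw": 0}])

```text
time_s: 18.0
eef_pos: [582.7, -255.4, 113.1]
ee_rot: [-0.439, 0.435, -0.555, 0.557]
force: [-0.4, -0.5, -1.9]
grip_width: 0.545
```

```bash
python3 - <<'E'
from h import *
_,k,Tc,st=cap('wrist','w19.png');np.savez('w19.npz',T=Tc,k=k);print(st['time_s'],st['force'],st['eef_pos'])
cap('side','d19.png')
st=ctrl.sense();print(st['force'],st['eef_pos'],st['wrist_torque'])
i=cv2.imread('pics/d19.png');crop(i,190,100,300,180,6,'d19a.png')
i=cv2.imread('pics/w19.png');crop(i,180,60,400,200,3,'w19a.png')
E
```

```text
18.0 [-0.379 -0.49  -1.85 ] [ 582.707 -255.414  113.114]
[ 0.175 -0.458 -1.843] [ 582.849 -255.519  113.569] [0.011 0.007 0.039]
```

View pics/d19a.png

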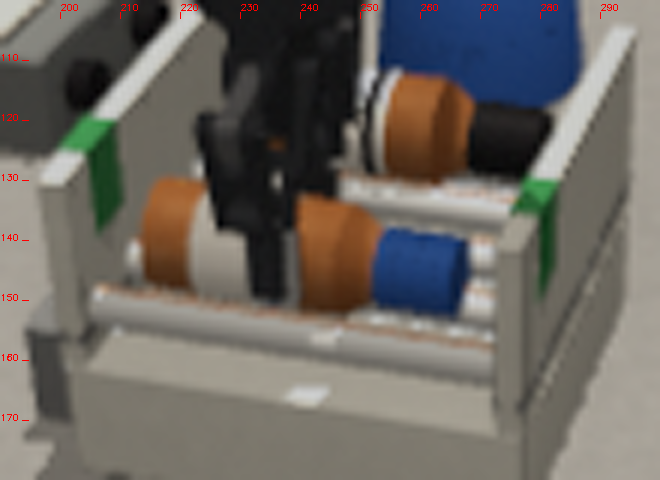

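View pics/w19a.png

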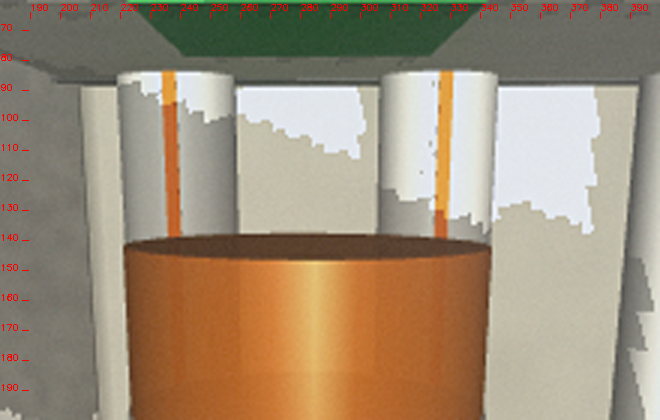

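Request:
jog_arm(targets=[{"offset": [0, 0.0005, 0], "yaw": 0}, {"offset": [0, 0.001, 0], "yaw": 0}, {"offset": [0, 0.001, 0], "yaw": 0}])

```text
time_s: 18.35
eef_pos: [582.9, -255.5, 112.5]
ee_rot: [-0.439, 0.435, -0.555, 0.558]
force: [1.3, -0.7, -1.7]
grip_width: 0.549
```

Request:
jog_arm(targets=[{"offset": [0, 0.0005, 0], "yaw": 0}, {"offset": [0, 0.001, 0], "yaw": 0}, {"offset": [0, 0.001, 0], "yaw": 0}])

```text
time_s: 18.6
eef_pos: [582.9, -255.7, 111.9]
ee_rot: [-0.439, 0.435, -0.555, 0.558]
force: [-1.3, -0.6, 1.4]
grip_width: 0.546
```

```bash
python3 - <<'E'
from h import *
st=ctrl.sense();print(st['force'],st['eef_pos'],st['wrist_torque'],st['time_s'])
E
```

```text
[-1.305 -0.65   1.429] [ 582.851 -255.729  111.904] [-0.145  0.164  0.067] 18.6
```

```bash
python3 - <<'E'
from h import *
_,k,Tc,st=cap('wrist','w20.png');print(st['time_s'],st['force'],st['eef_pos'])
cap('side','d20.png');st=ctrl.sense();print(st['force'],st['eef_pos'])
i=cv2.imread('pics/d20.png');crop(i,190,100,300,180,6,'d20a.png')
i=cv2.imread('pics/w20.png');crop(i,180,60,400,200,3,'w20a.png')
E
```

```text
18.6 [-1.305 -0.65   1.429] [ 582.851 -255.729  111.904]
[-1.663 -0.15   3.004] [ 582.9   -255.71   111.902]
```

View pics/w20a.png

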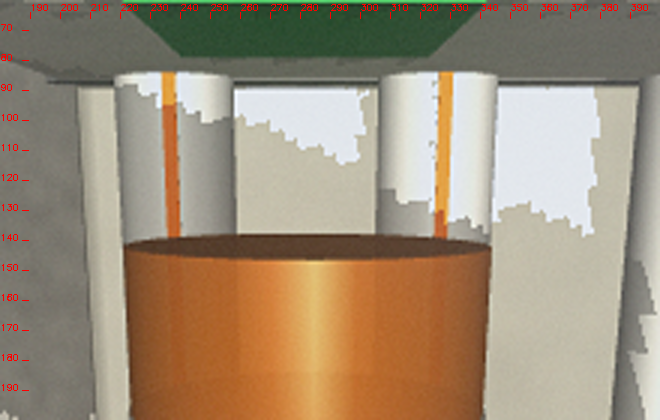

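View pics/d20a.png

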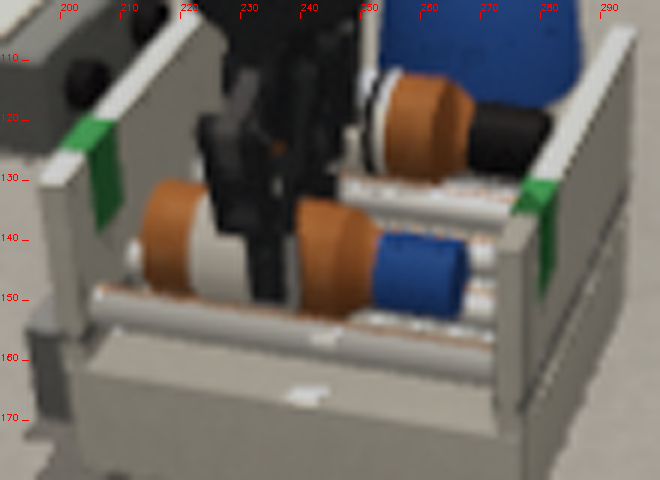

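Request:
jog_arm(targets=[{"offset": [0, 0, 0], "yaw": 0}, {"offset": [0, 0, 0], "yaw": 0}, {"offset": [0, 0, 0], "yaw": 0}, {"offset": [0, 0, 0], "yaw": 0}], fingers=0.056, grip_force=20)

```text
time_s: 19.03
eef_pos: [582.9, -255.6, 111.8]
ee_rot: [-0.439, 0.435, -0.555, 0.558]
force: [0.8, -0.2, -0.7]
grip_width: 0.654
```

```bash
python3 - <<'E'
from h import *
_,k,Tc,st=cap('wrist','w21.png');print(st['time_s'],st['force'],st['eef_pos'],st['grip_width']*85.4)
i=cv2.imread('pics/w21.png');crop(i,180,60,400,200,3,'w21a.png')
E
```

```text
19.0333 [ 0.782 -0.209 -0.716] [ 582.909 -255.638  111.807] 55.85516101117405
```

View pics/w21.png

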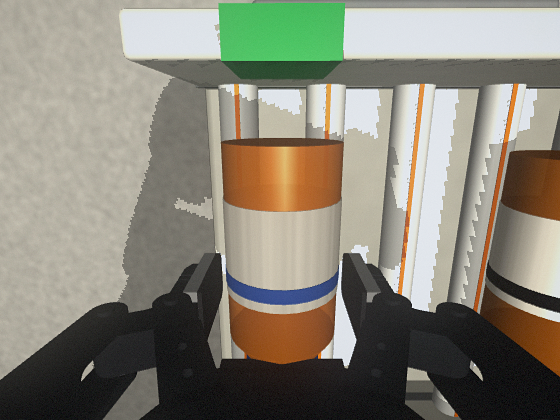

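View pics/w21a.png

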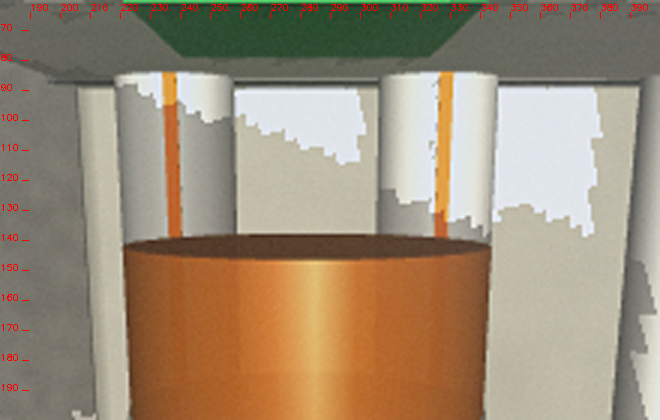

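Request:
jog_arm(targets=[{"offset": [0, 0, 0], "yaw": 0}, {"offset": [0, 0, 0], "yaw": 0}, {"offset": [0, 0, 0], "yaw": 0}], fingers=0.078)

```text
time_s: 19.33
eef_pos: [582.9, -255.6, 111.8]
ee_rot: [-0.439, 0.435, -0.555, 0.558]
force: [-0.2, 0.2, 0.5]
grip_width: 0.913
```

Request:
jog_arm(targets=[{"offset": [0, -0.006, 0], "yaw": 0}, {"offset": [0, -0.018, 0], "yaw": 0}, {"offset": [0, -0.035, 0], "yaw": 0}, {"offset": [0, -0.06, 0], "yaw": 0}, {"offset": [0, -0.09, 0], "yaw": 0}, {"offset": [0, -0.12, 0], "yaw": 0}, {"offset": [0, -0.15, 0], "yaw": 0}, {"offset": [0, -0.18, 0], "yaw": 0}, {"offset": [0, -0.2, 0], "yaw": 0}, {"offset": [0, -0.21, -0.005], "yaw": 0}, {"offset": [0, -0.215, -0.01], "yaw": 0}, {"offset": [0, -0.215, -0.01], "yaw": 0}])

```text
time_s: 20.33
eef_pos: [570.9, -253.0, 327.6]
ee_rot: [-0.439, 0.435, -0.554, 0.558]
force: [0.0, -0.4, -0.1]
grip_width: 0.913
```

```bash
python3 - <<'E'
from h import *
_,k,Tc,st=cap('wrist','w22.png');print(st['time_s'],st['force'],st['eef_pos'])
cap('side','d22.png');cap('scene','s22.png')
i=cv2.imread('pics/w22.png')
Pb=[560.7,-311.6,-.24]
# roller angle from stripe: compare predicted top-of-roller line for th=0 and +-0.2
for y in (80,40,0,-40,-80):
    for x in (85,-85):
        print(y,x,proj(k,Tc,place(Pb,[[x,y+9*np.sin(t),80+9*np.cos(t)] for t in (-.2,0,.2)])).round(1).tolist())
crop(i,150,30,420,290,3,'w22a.png')
E
```

```text
20.3333 [ 0.027 -0.427 -0.094] [ 570.902 -253.027  327.575]
80 85 [[264.7, 97.0], [263.0, 97.0], [261.3, 97.0]]
80 -85 [[266.6, 246.3], [265.1, 246.4], [263.6, 246.3]]
40 85 [[302.4, 97.0], [300.7, 97.0], [299.0, 97.0]]
40 -85 [[299.9, 246.3], [298.4, 246.4], [296.9, 246.3]]
0 85 [[340.1, 97.0], [338.5, 97.0], [336.7, 97.0]]
0 -85 [[333.2, 246.4], [331.7, 246.4], [330.2, 246.3]]
-40 85 [[377.8, 97.0], [376.2, 97.0], [374.5, 97.0]]
-40 -85 [[366.5, 246.4], [365.1, 246.4], [363.6, 246.4]]
-80 85 [[415.6, 97.0], [413.9, 97.0], [412.2, 97.0]]
-80 -85 [[399.9, 246.4], [398.4, 246.5], [396.9, 246.4]]
```

View pics/w22a.png

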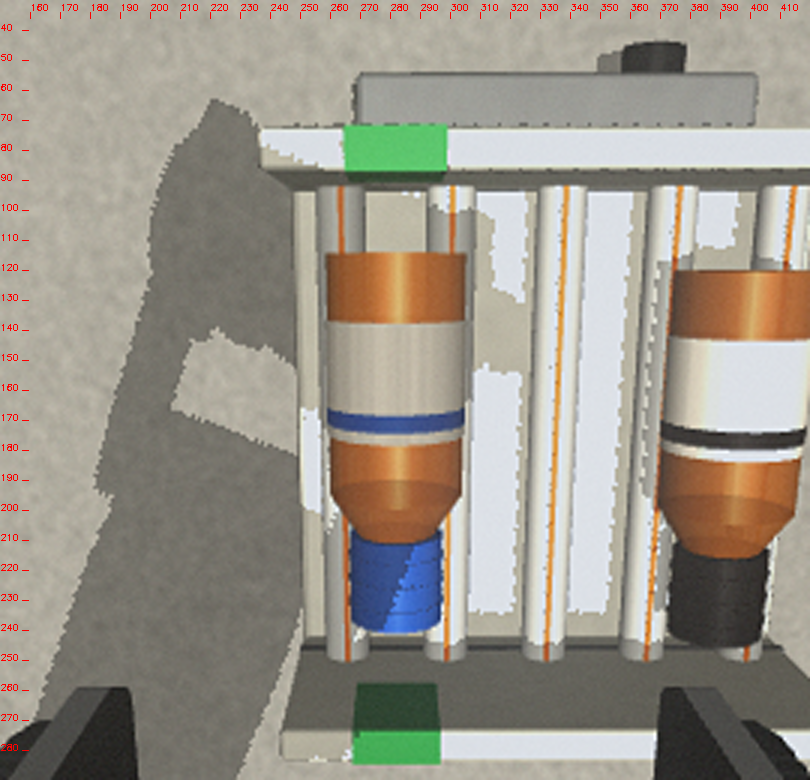

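View pics/d22.png

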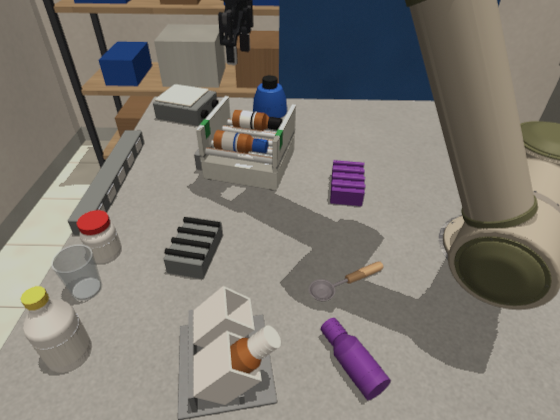

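View pics/s22.png

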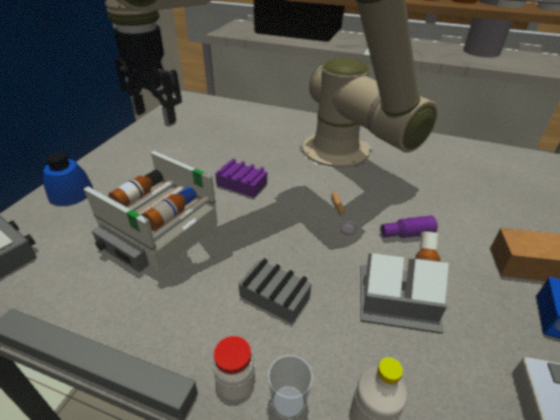

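```bash
python3 - <<'E'
from h import *
import time
for _ in range(6): c=ctrl.capture('wrist')
a=cv2.imread('pics/w22.png')[:,:,::-1].astype(int)
b=c['img'].astype(int); print(np.abs(a-b)[40:270,250:360].mean(), np.abs(a-b)[40:270,250:360].max(), ctrl.sense()['time_s'])
print(ctrl.finish_job())
E
```

```text
5.637193675889328 145 20.7833
the job is handed in; nothing more can be done
None
```

The job is handed in at about 20.8 s. The blue-capped bottle is lying in the green-marked lane of the roller bed.

I gripped it by the cap and drew it out along the sleeve axis. I then tipped it down onto the middle groove of the grey rest and let go. After that I took it round the body, carried it over level, lowered it until light contact (a few newtons), and released it.

**Last checks:**
- **Position:** the bottle lies between the end plates, aligned with the green patches.
- **Rollers:** the stripes on rollers 3, 4 and 5 stayed within about half a pixel of where they should be at zero turn, so they did not visibly turn. I did not measure rollers 1 and 2 at the end.
- **Other bottles:** the white-capped and black-capped bottles look unmoved in the final pictures.
- **Arm:** the gripper was about 200 mm clear and touching nothing.

**One check was inconclusive:** I compared two wrist pictures 0.4 s apart around the lane just before handing in. They differed by 5.6 grey levels on average, 145 at most. That may be image noise or the arm settling, but I handed in without looking into it, so it does not prove the bottle was still. Every picture after release showed it in place.

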